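# Sweep the offcuts into the scrap bay

### The arm

A 7-joint arm with a two-finger parallel gripper is mounted at the origin on the work surface. World frame = base frame: x ahead of the robot, y to its left, z up, the work surface at z = 0. Lengths are in m, angles in rad, forces in N, time in s.
With the tool pointing down it reaches from about 0.35 to 0.9 m from the base axis. Payload 8.1 kg.
Tool frame: the origin (TCP) lies at the very end of the fingers, on their centre line; the grasp point (between the pads) lies 19 mm behind it; z points along the fingers, y is the line along which they close (so a half turn about z gives the same grasp; the last joint's range is limited). The gripper opens to 92 mm and grips with 3 to 60 N. Pads are 19 mm wide; open, the fingers measure 130 mm over their backs; the gripper's body (75 mm by 190 mm) begins 47 mm behind the grasp point.
Start: joints at [1.238, 0.434, 0.025, 1.573, -0.012, 1.134, -0.075], TCP at [0.142, -0.609, 0.188] pointing down, gripper open.
Joint ranges: [-2.62, 2.62], [-0.44, 2.09], [-1.27, 1.32], [0.08, 2.57], [-1.32, 4.46], [0.12, 2], [-2.74, 2.74]. Speed limits (rad/s): [2.22, 2.22, 3.01, 3.01, 3.14, 3.14, 3.14].

### API

Orientations are given as a rotation vector (axis times angle).
In Python, from cell import arm gives the robot as it stands.
- The arm moves only by the tool carry_out, never from a script. Its argument "commands" is a list of rows, each a list of 7 numbers: the opening, from 0 (shut) to 1 (fully open), then the shift along the tool's x, y, z each as a share of 0.025 m, from -1 to 1, then the turn, a rotation vector about the tool's x, y, z each as a share of 0.1 rad, from -1 to 1. A call has 1 to 8 rows; each row shifts and turns the commanded pose from where the row before left it, along the tool's axes as they then stand; what a row does not reach is not made up. A row lasts 1/10 s, in which the tool goes at most 50 mm and 8.59 degrees, less where a joint would pass 70% of its speed; a pose out of reach is approached as far as the arm can. A call with a number of a shift or a turn outside -1 to 1 is refused whole. A call with a gripper value outside its range is refused whole. The fingers move at their own pace and stop on an object; "squeeze" is the grip in N (left out, the last holds). Time passes only in rows, so rows that do not move let the fingers close. It gives the time, the measured TCP pose, the force, the opening and the grip force at its end, in the units of the state.
- arm.observe(): the state, without advancing time (a new reading comes with each control period).
- arm.get_image(name): name is "side" or "top" or "wrist"; returns a dict with "pixels" (480x640x3 uint8, red, green, blue), "range_z" (480x640 float32, m along the optical axis (not along the pixel's ray), 0 where there is no reading), "mtx" (3x3 intrinsics, pixels), "R" (3x3) and "t" (3): a world point X has camera coordinates R X + t; the wrist camera has in their place "tool_from_camera" (4x4, takes a point from camera to tool coordinates, whose origin is the TCP and whose axes are the flange's). Camera axes: x right, y down, z forward; pixel columns grow to the right and rows downward; lengths in m; the calibration is good to about 2 mm. A picture is of the moment at which its call begins: read the wrist's pose just before it.
- arm.sign_off(): hands the job in; it is judged then, once.
The state is a dict: "clock": time; "joints": joint angles; "dq": joint speeds; "joint_efforts": joint torques, N m; "position": TCP position; "ee_rot": TCP orientation; "force": force on the tool from outside, world axes, zero at the start; "ft_torque": the same for the moment, N m; "width": opening from 0.0 (shut) to 1.0 (fully open); "gripper_force": force on a finger pad.
Only numpy, scipy, OpenCV 4.12 (cv2) and the standard library are available. Lean on these libraries where they do the work, as an engineer would, in place of code of your own. Each camera call takes 0.05 s, during which the arm holds its last target. There are 200 camera calls.

### The job

Clear the welding table: with your fingertips, sweep the three loose aluminium offcuts (one round, one square, one hexagonal) along the table top into the yellow-walled scrap bay until each lies fully inside it, flat on the bay's red patch. Only push them: do not pick up or lift any of them. Leave the brass bushings and everything else on the table where they are.

Things in the scene. Friction and masses are not known exactly. Their poses are not given: they have to be found in the camera images.
- scrap_bay: Scrap bay fixed to the table at the robot's left: three yellow walls 30 mm high, 6 mm thick, round a flat red painted patch, no sill: parts slide straight in. Inside 170 mm wide (its y), 90 mm deep (its x). Origin: centre of the patch, table height. +x points from the open mouth (x = -45 mm) to the back wall (inner face x = +45 mm); side walls' inner faces at y = -85, +85 mm.
- bay_mouth (a point): Centre of the bay's open mouth, at table height, 45 mm from the bay's origin. The mouth faces roughly to the robot's right (-y).
- scrap_round: Scrap: round aluminium slug without a hole, diameter 40 mm, 14 mm high, lying flat on the table. Origin: centre of its underside, z up. It slides freely; the tip of a closed gripper pushes it easily.
- scrap_square: Scrap: square aluminium offcut, 34 x 34 mm, 14 mm high (sides along its x and y), lying flat on the table. Origin: centre of its underside, z up. It slides freely; the tip of a closed gripper pushes it easily.
- scrap_hex: Scrap: hexagonal aluminium offcut, 36 mm across flats (42 mm across corners), 14 mm high, lying flat on the table. Origin: centre of its underside, z up. It slides freely; the tip of a closed gripper pushes it easily.
- bushing_a: Finished brass bushing (ring), 42 mm outside, 20 mm hole, 22 mm high, standing among the scrap. Not scrap: must stay where it is. Origin: centre of its underside.
- bushing_b: A second brass bushing of the same form and size, farther to the robot's right. Not scrap: must stay where it is. Origin: centre of its underside.
- tape_measure: Black and yellow tape measure, 70 x 40 mm, 62 mm high, beyond the work. Not scrap: must stay where it is. Origin: centre of its underside.
- bench_brush: Wooden bench brush, head 50 x 150 mm, 60 mm high, handle along its -y to 210 mm from the origin, beyond the work. Not scrap: must stay where it is. Origin: centre of its underside.
- wrench: Steel wrench lying flat along its x, about 180 mm long, on the robot's right. Not scrap: must stay where it is. Origin: centre of its underside.

How it is judged:
By the outcome, as a careful person would: the job done as asked, in the order asked, and still so for the second after the job is handed in, with the robot touching nothing.
It also fails if it takes over 72 s, if anything falls off the work surface, if the arm or the gripper's body presses on something with over 40 N, if the wrist force passes 120 N, or if a joint passes its speed limit or range.

## Working session

There is one attempt and no reset: what is moved stays moved. The work goes in short steps, Python scripts to look and compute and a tool call to move; the robot and the scene stay as the last step left them, time stands still between calls to the robot, and variables do not carry over. Pictures are saved under pics/ and viewed, at most 10 in all, crops included, and the job is handed in when it is done.

Besides the shell and the picture viewer there is one more tool, called after "Request:" as name([rows], argument=value, ...), one row to a line, values as JSON. carry_out: Moves the arm, as the interface text tells. Shift numbers are shares of 0.025 m and turn numbers shares of 0.1 rad, none past 1 either way. Its arguments: {"type":"object","properties":{"commands":{"type":"array"},"squeeze":{"type":"number"}},"required":["commands"]}

```bash
mkdir -p pics; ls; python3 - <<'E'
from cell import arm
import cv2,pickle
s=arm.observe();print({k:s[k] for k in('clock','position','ee_rot','force','width')})
d={}
for n in('top','side'):
    im=arm.get_image(n);d[n]=im
    cv2.imwrite(f'pics/{n}0.png',im['pixels'][:,:,::-1])
    print(n,im['mtx'],im['R'],im['t'])
pickle.dump(d,open('d0.pkl','wb'))
E
```

```text
pics
{'clock': 0.0, 'position': array([ 0.14214842, -0.60801571,  0.18713068]), 'ee_rot': array([-3.11931688e+00, -3.59904808e-01,  5.42183693e-04]), 'force': array([-0.16779934,  0.09494701, -0.78443589]), 'width': 1.0017967643605412}
top [[460.56832092   0.         320.71234602]
 [  0.         460.56832092 233.08883349]
 [  0.           0.           1.        ]] [[-0.02268159 -0.99969383  0.009889  ]
 [-0.9923679   0.02131392 -0.12145645]
 [ 0.12120849 -0.01256835 -0.9925475 ]] [-0.08664027  0.6142288   0.95044977]
side [[442.43527852   0.         311.40283909]
 [  0.         442.43527852 247.154815  ]
 [  0.           0.           1.        ]] [[ 0.66153164 -0.74951433 -0.02457964]
 [-0.42935945 -0.35167882 -0.83184883]
 [ 0.61483847  0.56084782 -0.55445773]] [-0.50611443  0.26850126  0.50086427]
```

View pics/top0.png

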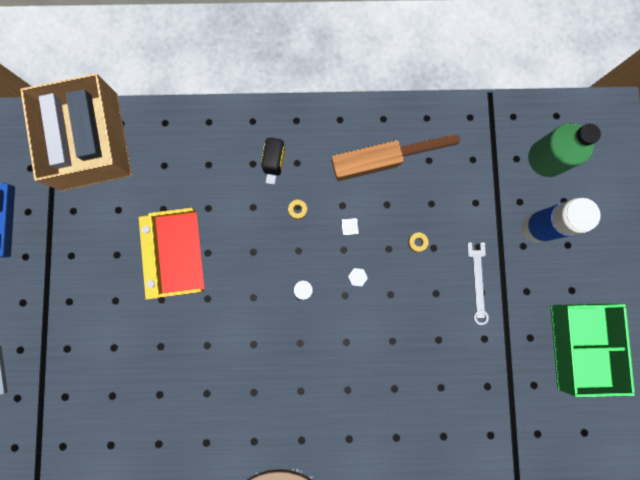

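View pics/side0.png

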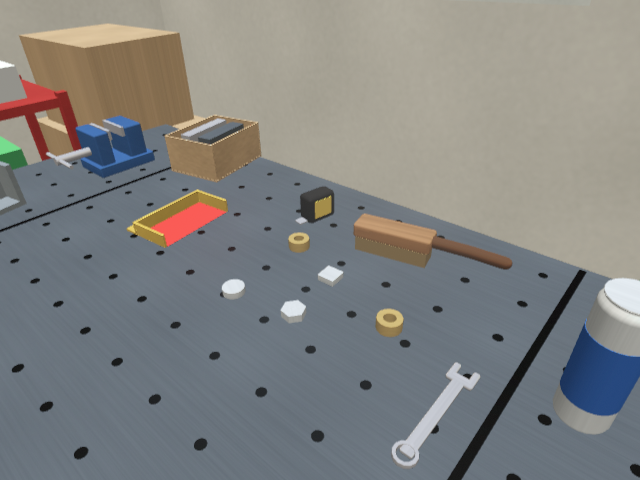

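The top view shows round (303,290), square (350,227), hex (358,277), bushings at (298,209) and (419,242), bay patch about x 158–202, y 212–294. The side view shows the same parts: round (233,289), square (331,275), hex (293,311), with nothing in front of them.

```bash
cat > h.py <<'E'
import numpy as np,cv2
def ray(im,uv,z):
    R,t=im['R'],im['t'];c=-R.T@t
    d=R.T@np.linalg.inv(im['mtx'])@[uv[0],uv[1],1.]
    return c+d*(z-c[2])/d[2]
def tri(a,ua,b,ub):
    P=[i['mtx']@np.c_[i['R'],i['t']] for i in(a,b)]
    X=cv2.triangulatePoints(P[0],P[1],np.array(ua,float),np.array(ub,float));return X[:3,0]/X[3,0]
def masks(im):
    h=cv2.cvtColor(im['pixels'],cv2.COLOR_RGB2HSV)
    return {'white':cv2.inRange(h,(0,0,185),(180,50,255)),'brass':cv2.inRange(h,(12,110,110),(32,255,255)),'red':cv2.inRange(h,(0,170,120),(6,255,255))|cv2.inRange(h,(174,170,120),(180,255,255))}
def blobs(m,box,amin=60):
    n,l,s,c=cv2.connectedComponentsWithStats(m);o=[]
    for i in range(1,n):
        if s[i,4]>=amin and box[0]<c[i][0]<box[2] and box[1]<c[i][1]<box[3]:
            o.append((c[i],s[i,4],(l==i).astype(np.uint8)))
    return o
def zpts(im,m):
    v,u=np.nonzero(m);z=im['range_z'][v,u];k=z>0;u,v,z=u[k],v[k],z[k]
    C=(np.linalg.inv(im['mtx'])@np.vstack([u,v,np.ones(len(u))]))*z
    return (im['R'].T@(C-im['t'][:,None])).T
E
python3 - <<'E'
from h import *;import pickle
np.set_printoptions(precision=4,suppress=True)
d=pickle.load(open('d0.pkl','rb'));T,S=d['top'],d['side']
for n,box,bs in(('top',(140,180,450,310),T),('side',(120,180,420,340),S)):
    M=masks(bs)
    for k,z in(('white',.014),('brass',.022),('red',0)):
        for c,a,m in blobs(M[k],box):
            p=zpts(bs,m)
            cn=cv2.findContours(m,0,1)[0][0]
            print(n,k,c,a,'plane',ray(bs,c,z)[:2],'depth',np.median(p,0))
            if k=='red' :
                r=cv2.boxPoints(cv2.minAreaRect(cn));print([ray(bs,q,0)[:2] for q in r])
            if k=='white' and n=='top':print(cv2.minAreaRect(cn))
for a,b in(((303,290),(233,286)),((350,227),(331,272)),((358,277),(293,308)),((298,209),(299,240)),((419,242),(390,317))):
    print(tri(T,a,S,b))
E
```

```text
top white [349.7233 226.1542] 253 plane [ 0.6291 -0.1647] depth [ 0.6292 -0.1649  0.015 ]
((349.6683044433594, 226.18316650390625), (15.821091651916504, 15.821091651916504), 84.2894058227539)
top white [357.5226 276.7782] 266 plane [ 0.5177 -0.1783] depth [ 0.5173 -0.1787  0.0151]
((357.7500305175781, 276.7500305175781), (17.677669525146484, 18.384777069091797), 45.0)
top white [302.6986 289.6277] 282 plane [ 0.4926 -0.0587] depth [ 0.4922 -0.0592  0.0154]
((302.70001220703125, 289.60003662109375), (17.88854217529297, 18.335756301879883), 26.56505012512207)
top brass [297.2658 209.045 ] 222 plane [ 0.6683 -0.0502] depth [ 0.6684 -0.0499  0.023 ]
top brass [155.4819 254.3502] 1465 plane [0.5755 0.2576] depth [0.5754 0.2675 0.0088]
top brass [418.    241.887] 230 plane [ 0.5902 -0.312 ] depth [ 0.5898 -0.3122  0.0233]
top red [166.7991 232.3754] 642 plane [0.6257 0.2412] depth [0.6359 0.2462 0.002 ]
[array([0.524 , 0.3171]), array([0.7007, 0.2497]), array([0.67  , 0.1784]), array([0.4944, 0.2471])]
side white [330.1974 273.0614] 228 plane [ 0.6274 -0.1665] depth [ 0.6293 -0.1648  0.012
[... 155 characters left out ...]
pth [ 0.5189 -0.1778  0.0124]
side brass [172.1227 214.6034] 1548 plane [0.5633 0.2248] depth [0.5656 0.2512 0.0164]
side brass [322.4874 206.8448] 277 plane [ 0.795  -0.0069] depth [ 0.7805 -0.0193  0.0323]
side brass [393.0838 239.7225] 764 plane [ 0.7793 -0.1991] depth [ 0.748  -0.2182  0.0451]
side brass [298.2553 246.2695] 141 plane [ 0.6459 -0.0724] depth [ 0.6545 -0.0644  0.0118]
side brass [389.3978 317.3333] 93 plane [ 0.5903 -0.3139] depth [ 0.6001 -0.3084  0.0137]
side brass [388.0889 329.1867] 225 plane [ 0.5675 -0.3265] depth [ 0.5744 -0.323   0.0119]
[ 0.4924 -0.0597  0.0132]
[ 0.6279 -0.1661  0.0156]
[ 0.5173 -0.1795  0.0142]
[ 0.6696 -0.0517  0.016 ]
[ 0.5902 -0.3143  0.0229]
```

```bash
python3 - <<'E'
from h import *;import pickle
np.set_printoptions(precision=4,suppress=True)
d=pickle.load(open('d0.pkl','rb'));T=d['top']
for n,box in(('top',(140,200,215,305)),('side',(120,180,240,250))):
    im=d[n];h=cv2.cvtColor(im['pixels'],cv2.COLOR_RGB2HSV)
    m=cv2.inRange(h,(0,150,90),(10,255,255))|cv2.inRange(h,(170,150,90),(180,255,255))
    c,a,mm=max(blobs(m,box),key=lambda b:b[1])
    cn=max(cv2.findContours(mm,0,1)[0],key=len)
    w=np.array([ray(im,q[0],0)[:2] for q in cn],np.float32)*1000
    r=cv2.minAreaRect(w);print(n,a,r);print(cv2.boxPoints(r), cv2.approxPolyDP(w,6,True)[:,0])
k=np.zeros(T['pixels'].shape[:2],np.uint8)
p=cv2.resize(np.hstack([T['pixels'][195:310,140:220],T['pixels'][215:300,285:375][:115]*1 if 0 else cv2.copyMakeBorder(T['pixels'][215:300,285:375],0,30,0,0,0)]),None,fx=4,fy=4,interpolation=cv2.INTER_CUBIC)
cv2.imwrite('pics/crop0.png',p[:,:,::-1])
E
```

```text
top 3186 ((580.3284912109375, 213.72674560546875), (173.28660583496094, 91.54890441894531), 6.136416912078857)
[[489.2885 249.9771]
 [499.0748 158.9527]
 [671.3685 177.4764]
 [661.5822 268.5007]] [[670.3009 179.1983]
 [658.6102 267.9857]
 [494.4795 249.3204]
 [498.9674 159.9514]]
side 1380 ((582.2127685546875, 213.29104614257812), (168.08937072753906, 90.8344497680664), 6.325608253479004)
[[493.6757 249.1718]
 [503.6838 158.8904]
 [670.7498 177.4102]
 [660.7418 267.6917]] [[661.0472 262.4428]
 [521.914  250.9648]
 [523.651  203.376 ]
 [503.4106 161.3538]
 [667.3463 177.033 ]]
```

View pics/crop0.png

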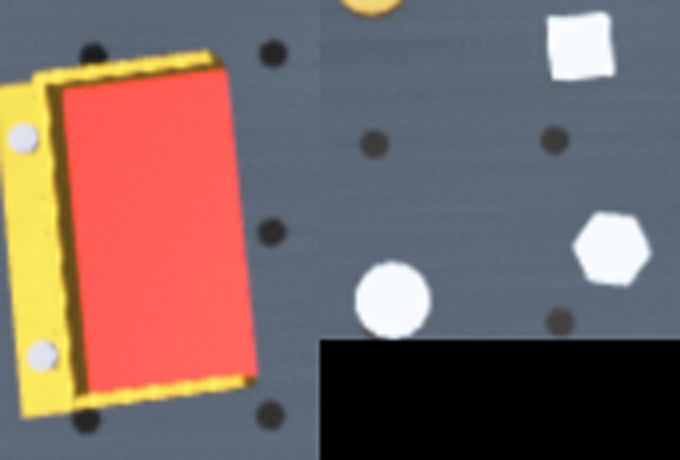

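The crop confirms that the bay is rectangular with its mouth on the right. The hex has its corners left and right, and the square is nearly aligned with the table axes. Measured heights (about 14 mm) and bay size (173×91 mm) agree with the text.

```bash
cat > plan.py <<'E'
import numpy as np,sys,json
from scipy.spatial.transform import Rotation as Ro
# args: opening, step_mm, then waypoints x,y,z,yawdeg(tool x) ; prints rounded rows
def plan(op,step,wps):
    from cell import arm
    s=arm.observe();p=np.array(s['position']);R=Ro.from_rotvec(s['ee_rot']);out=[]
    for w in wps:
        T=np.array(w[:3]);a=np.radians(w[3]);st=w[4] if len(w)>4 else step
        Rt=Ro.from_matrix(np.array([[np.cos(a),np.sin(a),0],[np.sin(a),-np.cos(a),0],[0,0,-1]]))
        rv=(R.inv()*Rt).as_rotvec()
        n=max(1,int(np.ceil(max(np.linalg.norm(T-p)/st*1000-.05,np.abs(rv).max()/.0995))))
        for i in range(n):
            k=n-i
            sh=R.inv().apply((T-p)/k)/.025; tr=(R.inv()*Rt).as_rotvec()/k/.1
            sh,tr=sh.round(2).clip(-1,1),tr.round(2).clip(-1,1)
            out.append([op,*sh.tolist(),*tr.tolist()])
            p=p+R.apply(sh*.025);R=R*Ro.from_rotvec(tr*.1)
    print(len(out))
    for i in range(0,len(out),8):print(json.dumps([[round(float(v),2)+0. for v in r] for r in out[i:i+8]]))
if __name__=='__main__':
    plan(float(sys.argv[1]),float(sys.argv[2]),[list(map(float,a.split(','))) for a in sys.argv[3:]])
E
python3 plan.py 0.22 23 0.4815,-0.104,0.15,76.35
```

```text
27
[[0.22, 0.66, -0.61, 0.06, 0.0, 0.0, -0.41], [0.22, 0.68, -0.59, 0.06, 0.0, 0.0, -0.41], [0.22, 0.71, -0.56, 0.06, 0.0, 0.0, -0.41], [0.22, 0.73, -0.53, 0.06, 0.0, 0.0, -0.41], [0.22, 0.75, -0.5, 0.06, 0.0, 0.0, -0.41], [0.22, 0.77, -0.47, 0.05, 0.0, 0.0, -0.41], [0.22, 0.79, -0.43, 0.06, 0.0, 0.0, -0.41], [0.22, 0.81, -0.4, 0.05, 0.0, 0.0, -0.41]]
[[0.22, 0.82, -0.37, 0.06, 0.0, 0.0, -0.41], [0.22, 0.84, -0.33, 0.05, 0.0, 0.0, -0.41], [0.22, 0.85, -0.3, 0.06, 0.0, 0.0, -0.41], [0.22, 0.86, -0.26, 0.05, 0.0, 0.0, -0.41], [0.22, 0.87, -0.23, 0.06, 0.0, 0.0, -0.41], [0.22, 0.88, -0.19, 0.05, 0.0, 0.0, -0.41], [0.22, 0.89, -0.16, 0.06, 0.0, 0.0, -0.41], [0.22, 0.89, -0.12, 0.05, 0.0, 0.0, -0.41]]
[[0.22, 0.9, -0.08, 0.06, 0.0, 0.0, -0.41], [0.22, 0.9, -0.05, 0.05, 0.0, 0.0, -0.41], [0.22, 0.9, -0.01, 0.06, 0.0, 0.0, -0.41], [0.22, 0.9, 0.03, 0.05, 0.0, 0.0, -0.4], [0.22, 0.9, 0.06, 0.06, 0.0, 0.0, -0.41], [0.22, 0.89, 0.1, 0.05, 0.0, 0.0, -0.4], [0.22, 0.89, 0.14, 0.06, 0.0, 0.0, -0.41], [0.22, 0.88, 0.17, 0.05, 0.0, 0.0, -0.4]]
[[0.22, 0.87, 0.21, 0.06, 0.0, 0.0, -0.41], [0.22, 0.86, 0.24, 0.05, 0.0, -0.01, -0.4], [0.22, 0.86, 0.28, 0.06, -0.01, 0.0, -0.41]]
```

Request:
carry_out([
  [0.22, 0.66, -0.61, 0.06, 0, 0, -0.41],
  [0.22, 0.68, -0.59, 0.06, 0, 0, -0.41],
  [0.22, 0.71, -0.56, 0.06, 0, 0, -0.41],
  [0.22, 0.73, -0.53, 0.06, 0, 0, -0.41],
  [0.22, 0.75, -0.5, 0.06, 0, 0, -0.41],
  [0.22, 0.77, -0.47, 0.05, 0, 0, -0.41],
  [0.22, 0.79, -0.43, 0.06, 0, 0, -0.41],
  [0.22, 0.81, -0.4, 0.05, 0, 0, -0.41],
])

```text
clock: 0.9
position: [0.2436, -0.4575, 0.1762]
ee_rot: [-3.019, -0.869, 0.0]
force: [0.9, 0.6, -0.7]
width: 0.356
gripper_force: 0.0
```

Request:
carry_out([
  [0.22, 0.82, -0.37, 0.06, 0, 0, -0.41],
  [0.22, 0.84, -0.33, 0.05, 0, 0, -0.41],
  [0.22, 0.85, -0.3, 0.06, 0, 0, -0.41],
  [0.22, 0.86, -0.26, 0.05, 0, 0, -0.41],
  [0.22, 0.87, -0.23, 0.06, 0, 0, -0.41],
  [0.22, 0.88, -0.19, 0.05, 0, 0, -0.41],
  [0.22, 0.89, -0.16, 0.06, 0, 0, -0.41],
  [0.22, 0.89, -0.12, 0.05, 0, 0, -0.41],
])

```text
clock: 1.7
position: [0.3445, -0.3079, 0.1653]
ee_rot: [2.836, 1.351, -0.0]
force: [0.1, -0.2, 0.0]
width: 0.22
gripper_force: 0.0
```

Request:
carry_out([
  [0.22, 0.9, -0.08, 0.06, 0, 0, -0.41],
  [0.22, 0.9, -0.05, 0.05, 0, 0, -0.41],
  [0.22, 0.9, -0.01, 0.06, 0, 0, -0.41],
  [0.22, 0.9, 0.03, 0.05, 0, 0, -0.4],
  [0.22, 0.9, 0.06, 0.06, 0, 0, -0.41],
  [0.22, 0.89, 0.1, 0.05, 0, 0, -0.4],
  [0.22, 0.89, 0.14, 0.06, 0, 0, -0.41],
  [0.22, 0.88, 0.17, 0.05, 0, 0, -0.4],
])

```text
clock: 2.5
position: [0.4448, -0.1585, 0.1543]
ee_rot: [2.58, 1.792, 0.0]
force: [0.1, -0.2, 0.2]
width: 0.219
gripper_force: 0.0
```

Request:
carry_out([
  [0.22, 0.87, 0.21, 0.06, 0, 0, -0.41],
  [0.22, 0.86, 0.24, 0.05, 0, 0, -0.4],
  [0.22, 0.86, 0.28, 0.06, 0, 0, -0.41],
  [0.22, 0, 0, 0, 0, 0, 0],
])

```text
clock: 2.9
position: [0.4834, -0.1004, 0.1501]
ee_rot: [-2.462, -1.95, -0.003]
force: [-1.1, 0.3, -0.3]
width: 0.221
gripper_force: 0.0
```

```bash
python3 -c "
from cell import arm;s=arm.observe();print({k:s[k] for k in('clock','position','ee_rot','force','width')})"
python3 plan.py 0.22 20 0.4815,-0.104,0.03,76.35 0.4815,-0.104,0.006,76.35,10
```

```text
{'clock': 2.9, 'position': array([ 0.48339106, -0.10037031,  0.15013107]), 'ee_rot': array([-2.4622587 , -1.95001062, -0.00301243]), 'force': array([-1.14094495,  0.30300633, -0.25193219]), 'width': 0.22082747472790842}
9
[[0.22, -0.03, -0.01, 0.8, 0.0, 0.0, 0.01], [0.22, -0.03, -0.01, 0.8, 0.0, 0.0, 0.01], [0.22, -0.03, -0.01, 0.8, 0.0, 0.0, 0.01], [0.22, -0.03, 0.0, 0.8, 0.0, -0.01, 0.01], [0.22, -0.02, -0.01, 0.8, 0.0, 0.0, 0.02], [0.22, -0.03, 0.0, 0.8, 0.01, -0.01, 0.01], [0.22, 0.0, 0.0, 0.32, 0.0, 0.0, 0.0], [0.22, 0.0, 0.0, 0.32, 0.0, 0.0, 0.0]]
[[0.22, 0.0, 0.0, 0.32, 0.0, 0.0, 0.0]]
```

Request:
carry_out([
  [0.22, -0.03, -0.01, 0.8, 0, 0, 0.01],
  [0.22, -0.03, -0.01, 0.8, 0, 0, 0.01],
  [0.22, -0.03, -0.01, 0.8, 0, 0, 0.01],
  [0.22, -0.03, 0, 0.8, 0, 0, 0.01],
  [0.22, -0.03, 0, 0.8, 0, 0, 0.02],
  [0.22, -0.03, 0, 0.8, 0, 0, 0.01],
  [0.22, 0, 0, 0.32, 0, 0, 0],
  [0.22, 0, 0, 0.32, 0, 0, 0],
])

```text
clock: 3.7
position: [0.4798, -0.1086, 0.0138]
ee_rot: [-2.476, -1.933, 0.0]
force: [-0.1, 0.1, 0.5]
width: 0.221
gripper_force: 0.0
```

Request:
carry_out([
  [0.22, 0, 0, 0.32, 0, 0, 0],
  [0.22, 0, 0, 0, 0, 0, 0],
])

```text
clock: 3.9
position: [0.4797, -0.1086, 0.0057]
ee_rot: [-2.476, -1.933, 0.001]
force: [0.3, 0.1, 0.8]
width: 0.218
gripper_force: 0.0
```

```bash
python3 - <<'E'
from cell import arm;import cv2
im=arm.get_image('side');cv2.imwrite('pics/side1.png',im['pixels'][150:400,100:420][:,:,::-1].repeat(2,0).repeat(2,1))
s=arm.observe();print(s['position'],s['force'])
E
python3 plan.py 0.22 12 0.533,0.1074,0.006,76.35
```

```text
[ 0.47989633 -0.10862676  0.00619511] [0.00291635 0.1166996  0.12639204]
19
[[0.22, 0.47, 0.0, 0.0, 0.0, 0.0, 0.0], [0.22, 0.47, 0.0, 0.0, 0.0, 0.0, 0.0], [0.22, 0.47, 0.0, 0.0, 0.0, 0.0, 0.0], [0.22, 0.47, 0.0, 0.0, 0.0, 0.0, 0.0], [0.22, 0.47, 0.0, 0.0, 0.0, 0.0, 0.0], [0.22, 0.47, 0.0, 0.0, 0.0, 0.0, 0.0], [0.22, 0.47, 0.0, 0.0, 0.0, 0.0, -0.01], [0.22, 0.47, 0.0, 0.0, 0.0, 0.0, 0.0]]
[[0.22, 0.47, 0.0, 0.0, 0.0, 0.0, -0.01], [0.22, 0.47, 0.0, 0.0, 0.0, 0.0, 0.0], [0.22, 0.47, 0.0, 0.0, 0.0, 0.0, -0.01], [0.22, 0.47, 0.0, 0.0, 0.0, 0.0, 0.0], [0.22, 0.47, 0.0, 0.0, 0.0, 0.0, -0.01], [0.22, 0.46, 0.0, 0.0, 0.0, 0.0, 0.0], [0.22, 0.47, 0.0, 0.0, 0.0, 0.0, -0.01], [0.22, 0.46, 0.0, 0.0, 0.0, 0.0, 0.0]]
[[0.22, 0.47, -0.01, 0.0, 0.0, 0.0, -0.01], [0.22, 0.46, 0.0, 0.0, 0.0, 0.0, 0.0], [0.22, 0.47, -0.01, 0.01, 0.0, 0.0, -0.01]]
```

View pics/side1.png

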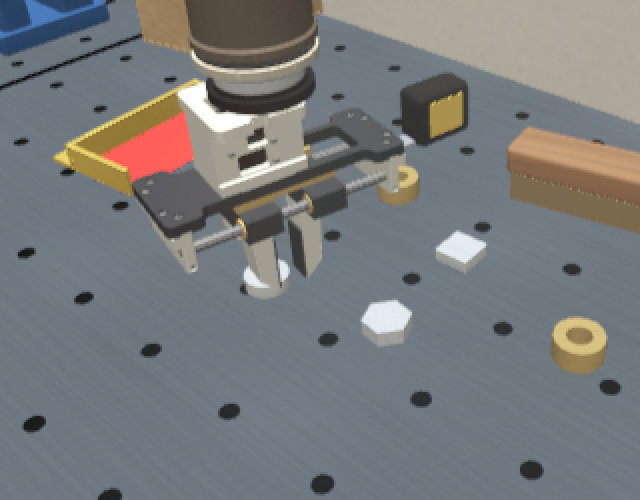

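The view shows the fingertips at table height, straddling just behind the round. The hex (crop 387,322) and square (461,250) are clear. Now I push.

Request:
carry_out([
  [0.22, 0.47, 0, 0, 0, 0, 0],
  [0.22, 0.47, 0, 0, 0, 0, 0],
  [0.22, 0.47, 0, 0, 0, 0, 0],
  [0.22, 0.47, 0, 0, 0, 0, 0],
  [0.22, 0.47, 0, 0, 0, 0, 0],
  [0.22, 0.47, 0, 0, 0, 0, 0],
  [0.22, 0.47, 0, 0, 0, 0, 0],
  [0.22, 0.47, 0, 0, 0, 0, 0],
])

```text
clock: 4.75
position: [0.5029, -0.0165, 0.0061]
ee_rot: [2.476, 1.933, -0.0]
force: [-0.1, -0.2, 0.2]
width: 0.223
gripper_force: 0.0
```

Request:
carry_out([
  [0.22, 0.47, 0, 0, 0, 0, 0],
  [0.22, 0.47, 0, 0, 0, 0, 0],
  [0.22, 0.47, 0, 0, 0, 0, 0],
  [0.22, 0.47, 0, 0, 0, 0, 0],
  [0.22, 0.47, 0, 0, 0, 0, 0],
  [0.22, 0.47, 0, 0, 0, 0, 0],
  [0.22, 0.4, 0, 0, 0, 0, 0],
  [0.22, 0.4, 0, 0, 0, 0, 0],
])

```text
clock: 5.55
position: [0.5248, 0.0712, 0.0061]
ee_rot: [2.476, 1.933, -0.0]
force: [0.3, 0.5, -0.0]
width: 0.223
gripper_force: 0.0
```

Request:
carry_out([
  [0.22, 0.4, 0, 0, 0, 0, 0],
  [0.22, 0.4, 0, 0, 0, 0, 0],
  [0.22, 0.2, 0, 0, 0, 0, 0],
  [0.22, 0, 0, 0, 0, 0, 0],
])

```text
clock: 5.95
position: [0.5309, 0.0956, 0.0062]
ee_rot: [-2.475, -1.935, -0.001]
force: [0.5, 0.2, -0.9]
width: 0.218
gripper_force: 0.0
```

```bash
cat > look.py <<'E'
from h import *
from cell import arm
np.set_printoptions(precision=4,suppress=True)
s=arm.observe();print(s['clock'],s['position'],s['ee_rot'],s['force'])
c=np.array([.581,.2135]);n=np.array([-.107,.994]);e=np.array([.994,.107])
T=arm.get_image('top');S=arm.get_image('side')
for nm,im in(('top',T),('side',S)):
    M=masks(im)
    for k,z in(('white',.014),('brass',.022)):
        for cc,a,m in blobs(M[k],(0,0,640,480),40):
            p=ray(im,cc,z)[:2]
            if .42<p[0]<.7 and -.36<p[1]<.3 and a<700:
                print(nm,k,a,p,'bay x,y',np.array([(p-c)@n,(p-c)@e]))
cv2.imwrite('last.png',T['pixels'][:,:,::-1]);cv2.imwrite('lasts.png',S['pixels'][:,:,::-1])
E
python3 look.py
```

```text
5.95 [0.5309 0.0956 0.0062] [-2.475  -1.9346 -0.0007] [ 0.5211  0.1837 -0.9264]
top white 258 [ 0.6291 -0.1648] bay x,y [-0.3812  0.0073]
top white 43 [0.6321 0.2842] bay x,y [0.0648 0.0584]
top white 270 [ 0.5178 -0.1785] bay x,y [-0.3828 -0.1048]
top white 285 [ 0.4927 -0.0588] bay x,y [-0.2612 -0.117 ]
top brass 225 [ 0.6684 -0.0502] bay x,y [-0.2714  0.0587]
top brass 532 [0.6482 0.2567] bay x,y [0.0358 0.0714]
top brass 230 [ 0.5901 -0.312 ] bay x,y [-0.5233 -0.0472]
side white 229 [ 0.6274 -0.1665] bay x,y [-0.3827  0.0054]
side white 271 [ 0.4922 -0.0609] bay x,y [-0.2633 -0.1176]
side white 308 [ 0.5175 -0.1793] bay x,y [-0.3837 -0.1052]
side brass 133 [0.6405 0.2835] bay x,y [0.0632 0.0666]
side brass 167 [0.6601 0.184 ] bay x,y [-0.0377  0.0755]
side brass 680 [0.5008 0.2108] bay x,y [ 0.0059 -0.08  ]
side brass 138 [ 0.6457 -0.0724] bay x,y [-0.2911  0.0338]
side brass 91 [ 0.5904 -0.3139] bay x,y [-0.5252 -0.0471]
side brass 221 [ 0.5675 -0.3267] bay x,y [-0.5356 -0.0712]
```

```bash
python3 - <<'E'
import cv2,numpy as np
a=cv2.imread('last.png')[150:350,130:450];b=cv2.imread('lasts.png')[150:350,90:410]
cv2.imwrite('pics/b1.png',cv2.resize(np.vstack([a,b]),None,fx=1.5,fy=1.5))
E
```

```text
(no output)
```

View pics/b1.png

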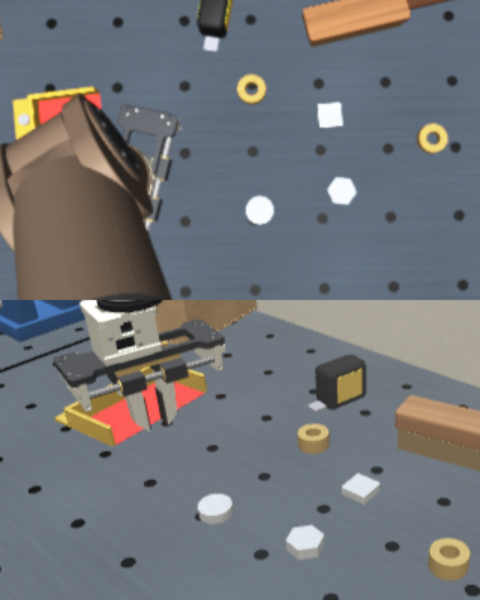

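```bash
python3 - <<'E'
from h import *;import pickle
from cell import arm
np.set_printoptions(precision=3,suppress=True)
S=arm.get_image('side')
pr=lambda X:(lambda c:(c[:2]/c[2]))(S['mtx']@(S['R']@np.array(X)+S['t']))
print(pr((.48,-.1086,.006)),'seen',(247,290));print(pr((.531,.0956,.006)),'seen',(195,236))
print(pr((.48,-.1086,.03)),pr((.531,.0956,.03)))
# depth at finger pixels
m=np.zeros((480,640),np.uint8)
for u,v in((188,233),(200,230),(188,225),(200,222)):
    m[:]=0;m[v-1:v+2,u-1:u+2]=1;print(u,v,zpts(S,m))
W=arm.get_image('wrist');s=arm.observe();print(W['tool_from_camera'])
cv2.imwrite('pics/w1.png',W['pixels'][:,:,::-1])
E
```

```text
[246.509 304.963] seen (247, 290)
[197.147 248.113] seen (195, 236)
[244.944 293.739] [195.086 237.908]
188 233 [[0.512 0.087 0.056]
 [0.514 0.088 0.055]
 [0.516 0.087 0.054]
 [0.513 0.09  0.052]
 [0.514 0.088 0.053]
 [0.515 0.086 0.053]
 [0.512 0.088 0.051]
 [0.511 0.084 0.053]
 [0.515 0.087 0.05 ]]
200 230 [[0.538 0.086 0.051]
 [0.537 0.081 0.053]
 [0.538 0.08  0.053]
 [0.539 0.089 0.047]
 [0.537 0.082 0.05 ]
 [0.539 0.083 0.049]
 [0.539 0.091 0.044]
 [0.538 0.084 0.047]
 [0.538 0.081 0.048]]
188 225 [[ 0.515  0.086  0.073]
 [ 0.517  0.087  0.071]
 [ 0.584  0.199 -0.001]
 [ 0.515  0.088  0.07 ]
 [ 0.517  0.088  0.069]
 [ 0.582  0.197 -0.002]
 [ 0.515  0.088  0.067]
 [ 0.516  0.086  0.068]
 [ 0.577  0.189 -0.   ]]
200 222 [[0.539 0.083 0.069]
 [0.54  0.082 0.069]
 [0.541 0.079 0.07 ]
 [0.539 0.084 0.067]
 [0.539 0.08  0.068]
 [0.541 0.081 0.067]
 [0.538 0.083 0.066]
 [0.539 0.08  0.066]
 [0.54  0.08  0.065]]
[[ 0.001 -0.962 -0.274  0.075]
 [ 1.     0.001 -0.001  0.001]
 [ 0.001 -0.274  0.962 -0.196]
 [ 0.     0.     0.     1.   ]]
```

View pics/w1.png

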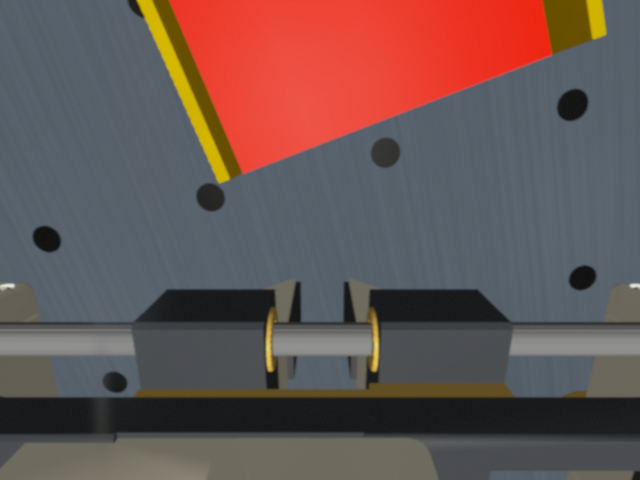

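The wrist view shows the fingers (285,300 and 360,300) short of the bay mouth, with nothing between them. Together with the side depth, it suggests the tips are higher than reported. I'll check by measurement.

```bash
python3 - <<'E'
from h import *
from scipy.spatial.transform import Rotation as Ro
from cell import arm
np.set_printoptions(precision=4,suppress=True)
s=arm.observe();W=arm.get_image('wrist');S=arm.get_image('side')
z=W['range_z'];T=W['tool_from_camera'];K=np.linalg.inv(W['mtx'])
R=Ro.from_rotvec(s['ee_rot']).as_matrix()
for nm,(u0,u1,v0,v1) in dict(table=(30,120,50,200),table2=(300,500,200,270),red=(300,450,20,80),lf=(278,294,283,300),rf=(350,366,283,300),lf2=(270,300,278,380)).items():
    v,u=np.mgrid[v0:v1,u0:u1];v,u=v.ravel(),u.ravel();zz=z[v,u];k=zz>0;zz=zz[k]
    C=(K@np.vstack([u[k],v[k],np.ones(k.sum())]))*zz
    t=(T[:3,:3]@C).T+T[:3,3];w=t@R.T+s['position']
    print(nm,'tool med',np.median(t,0),'world med',np.median(w,0),'max tool z',np.percentile(t[:,2],[90,99]))
m=np.zeros((480,640),np.uint8);m[205:250,175:215]=1
p=zpts(S,m);q=p[(np.abs(p[:,0]-.53)<.04)&(np.abs(p[:,1]-.09)<.025)&(p[:,2]>.015)]
print(len(q),np.percentile(q[:,2],[0,2,5,20]),q[np.argsort(q[:,2])[:6]])
E
```

```text
table tool med [ 0.0812 -0.1312  0.0064] world med [ 0.4232  0.2047 -0.0003] max tool z [0.0073 0.008 ]
table2 tool med [0.021  0.0455 0.0065] world med [ 0.5798  0.1032 -0.0005] max tool z [0.0074 0.008 ]
red tool med [0.1175 0.027  0.0057] world med [0.5854 0.2012 0.0004] max tool z [0.0066 0.0073]
lf tool med [ 0.0116 -0.0149 -0.0526] world med [0.519  0.1088 0.0587] max tool z [-0.0455 -0.0434]
rf tool med [ 0.0116  0.0159 -0.0528] world med [0.5489 0.1013 0.0589] max tool z [-0.0449 -0.0436]
lf2 tool med [ 0.0119 -0.011  -0.0962] world med [0.5227 0.1094 0.1023] max tool z [-0.0438  0.0072]
609 [0.0434 0.0466 0.0499 0.0605] [[0.5377 0.082  0.0434]
 [0.5408 0.0957 0.0434]
 [0.5395 0.0908 0.0436]
 [0.5383 0.0858 0.0439]
 [0.5153 0.0892 0.0447]
 [0.5164 0.0876 0.0447]]
```

```bash
python3 - <<'E'
from h import *
from scipy.spatial.transform import Rotation as Ro
from cell import arm
np.set_printoptions(precision=4,suppress=True)
s=arm.observe();S=arm.get_image('side')
R=Ro.from_rotvec(s['ee_rot']).as_matrix()
m=np.zeros((480,640),np.uint8);m[150:260,100:300]=1
p=zpts(S,m);t=(p-s['position'])@R
t=t[(p[:,2]>.036)&(np.abs(t[:,0])<.05)]
for a in np.arange(-.13,.13,.01):
    q=t[(t[:,1]>=a)&(t[:,1]<a+.01)]
    if len(q)>5:print(round(a,2),len(q),'tool z lowest',np.sort(q[:,2])[-4:],'x range',np.percentile(q[q[:,2]>q[:,2].max()-.02][:,0],[5,95]))
E
python3 plan.py 0.22 20 0.5309,0.0956,0.06,76.35 0.475,-0.135,0.06,76.35,24 0.475,-0.135,0.005,76.35 0.475,-0.135,-0.027,76.35,8
```

```text
-0.1 144 tool z lowest [-0.1273 -0.1272 -0.1269 -0.1268] x range [-0.0377  0.0284]
-0.09 276 tool z lowest [-0.1042 -0.1039 -0.1035 -0.1033] x range [-0.0376  0.0221]
-0.08 170 tool z lowest [-0.1147 -0.1135 -0.1126 -0.107 ] x range [-0.0344 -0.0273]
-0.07 136 tool z lowest [-0.1155 -0.1152 -0.115  -0.1132] x range [-0.0323 -0.0278]
-0.06 356 tool z lowest [-0.1152 -0.1151 -0.1144 -0.1139] x range [-0.0321 -0.0275]
-0.05 414 tool z lowest [-0.1024 -0.102  -0.1003 -0.0995] x range [-0.0367  0.0185]
-0.04 430 tool z lowest [-0.0902 -0.0892 -0.0862 -0.086 ] x range [-0.014  -0.0007]
-0.03 524 tool z lowest [-0.0493 -0.0482 -0.0476 -0.0454] x range [-0.0129  0.0055]
-0.02 482 tool z lowest [-0.0397 -0.0395 -0.039  -0.0369] x range [-0.0129 -0.0085]
-0.01 296 tool z lowest [-0.1153 -0.1149 -0.114  -0.1137] x range [-0.031  -0.0207]
-0.0 337 tool z lowest [-0.039  -0.0384 -0.0379 -0.0378] x range [-0.0081  0.0084]
0.01 461 tool z lowest [-0.0404 -0.0393 -0.0385 -0.038 ] x range [-0.0132 -0.0085]
0.02 220 tool z lowest [-0.0491 -0.0483 -0.048  -0.0445] x range [-0.013  -0.0091]
0.03 167 too
[... 675 characters left out ...]
 -0.71, 0.0, 0.0, -0.03], [0.22, -0.95, 0.0, 0.0, 0.0, 0.0, 0.0], [0.22, -0.95, 0.0, 0.0, 0.0, 0.0, 0.0], [0.22, -0.95, 0.0, 0.0, 0.0, 0.0, 0.0], [0.22, -0.95, 0.0, 0.0, 0.0, 0.0, 0.0], [0.22, -0.95, 0.0, 0.0, 0.0, 0.0, 0.0]]
[[0.22, -0.95, 0.0, 0.0, 0.0, 0.0, 0.0], [0.22, -0.95, 0.0, 0.0, 0.0, 0.0, 0.0], [0.22, -0.95, 0.0, 0.0, 0.0, 0.0, 0.0], [0.22, -0.95, 0.0, 0.0, 0.0, 0.0, 0.0], [0.22, -0.94, 0.0, 0.0, 0.0, 0.0, 0.0], [0.22, 0.0, 0.0, 0.73, 0.0, 0.0, 0.0], [0.22, 0.0, 0.0, 0.73, 0.0, 0.0, 0.0], [0.22, 0.0, 0.0, 0.74, 0.0, 0.0, 0.0]]
[[0.22, 0.0, 0.0, 0.32, 0.0, 0.0, 0.0], [0.22, 0.0, 0.0, 0.32, 0.0, 0.0, 0.0], [0.22, 0.0, 0.0, 0.32, 0.0, 0.0, 0.0], [0.22, 0.0, 0.0, 0.32, 0.0, 0.0, 0.0]]
```

The measured finger tips end 37 mm short of the reported TCP, and the body sits 66 mm above the true tips, as the text says. So the TCP must go to z ≈ -0.030 for the tips to be about 7 mm above the table.

Request:
carry_out([
  [0.22, 0, 0, -0.72, 0, 0, -0.03],
  [0.22, 0, 0, -0.72, 0, 0, -0.02],
  [0.22, 0, 0, -0.71, 0, 0, -0.03],
  [0.22, -0.95, 0, 0, 0, 0, 0],
  [0.22, -0.95, 0, 0, 0, 0, 0],
  [0.22, -0.95, 0, 0, 0, 0, 0],
  [0.22, -0.95, 0, 0, 0, 0, 0],
  [0.22, -0.95, 0, 0, 0, 0, 0],
])

```text
clock: 7.1
position: [0.5025, -0.022, 0.06]
ee_rot: [2.469, 1.943, -0.0]
force: [0.6, -0.0, -0.2]
width: 0.222
gripper_force: 0.0
```

Request:
carry_out([
  [0.22, -0.95, 0, 0, 0, 0, 0],
  [0.22, -0.95, 0, 0, 0, 0, 0],
  [0.22, -0.95, 0, 0, 0, 0, 0],
  [0.22, -0.95, 0, 0, 0, 0, 0],
  [0.22, -0.3, 0, 0, 0, 0, 0],
  [0.22, 0, 0, 0.73, 0, 0, 0],
  [0.22, 0, 0, 0.73, 0, 0, 0],
  [0.22, 0, 0, 0.74, 0, 0, 0],
])

```text
clock: 7.9
position: [0.4792, -0.1199, 0.0045]
ee_rot: [2.468, 1.943, 0.001]
force: [0.3, 0.9, -0.3]
width: 0.218
gripper_force: 0.0
```

Request:
carry_out([
  [0.22, 0, 0, 0.3, 0, 0, 0],
  [0.22, 0, 0, 0.3, 0, 0, 0],
  [0.22, 0, 0, 0.3, 0, 0, 0],
  [0.22, 0, 0, 0.3, 0, 0, 0],
  [0.22, 0, 0, 0.2, 0, 0, 0],
  [0.22, 0, 0, 0, 0, 0, 0],
])

```text
clock: 8.5
position: [0.4785, -0.1204, -0.0306]
ee_rot: [-2.468, -1.943, 0.001]
force: [-0.6, -1.2, 0.9]
width: 0.22
gripper_force: 0.0
```

```bash
cat > tip.py <<'E'
from h import *
from scipy.spatial.transform import Rotation as Ro
from cell import arm
np.set_printoptions(precision=4,suppress=True)
s=arm.observe();S=arm.get_image('side');print(s['position'],s['force'])
R=Ro.from_rotvec(s['ee_rot']).as_matrix()
p=zpts(S,np.ones((480,640),np.uint8));t=(p-s['position'])@R
k=(np.abs(t[:,0])<.016)&(np.abs(t[:,1])<.03)&(p[:,2]>.004)
print('tip world z',np.sort(p[k][:,2])[:12:2])
E
python3 tip.py; python3 plan.py 0.22 12 0.533,0.1074,-0.030,76.35
```

```text
[ 0.4785 -0.1204 -0.0306] [-0.5771 -1.2478  0.8531]
tip world z [0.0072 0.0073 0.0074 0.0082 0.0087 0.0089]
20
[[0.22, 0.47, 0.0, 0.0, 0.0, 0.0, 0.0], [0.22, 0.47, 0.0, 0.0, 0.0, 0.0, 0.0], [0.22, 0.47, 0.0, 0.0, 0.0, 0.0, 0.0], [0.22, 0.47, 0.0, 0.0, 0.0, 0.0, 0.0], [0.22, 0.47, 0.0, 0.0, 0.0, 0.0, 0.0], [0.22, 0.47, 0.0, 0.0, 0.0, 0.0, 0.0], [0.22, 0.47, 0.0, 0.0, 0.0, 0.0, 0.0], [0.22, 0.47, 0.0, 0.0, 0.0, 0.0, 0.0]]
[[0.22, 0.47, 0.0, 0.0, 0.0, 0.0, 0.0], [0.22, 0.47, 0.0, 0.0, 0.0, 0.0, 0.0], [0.22, 0.47, 0.0, 0.0, 0.0, 0.0, 0.0], [0.22, 0.47, 0.0, 0.0, 0.0, 0.0, 0.0], [0.22, 0.47, 0.0, 0.0, 0.0, 0.0, 0.0], [0.22, 0.47, 0.0, 0.0, 0.0, 0.0, 0.0], [0.22, 0.46, 0.0, 0.0, 0.0, 0.0, 0.0], [0.22, 0.47, -0.01, 0.0, 0.0, 0.0, 0.0]]
[[0.22, 0.46, 0.0, 0.0, 0.0, 0.0, 0.0], [0.22, 0.47, -0.01, 0.0, 0.0, 0.0, 0.0], [0.22, 0.46, 0.0, 0.0, 0.0, 0.0, 0.01], [0.22, 0.47, -0.01, -0.01, 0.0, 0.0, 0.0]]
```

Request:
carry_out([
  [0.22, 0.47, 0, 0.05, 0, 0, 0],
  [0.22, 0.47, 0, 0, 0, 0, 0],
  [0.22, 0.4, 0, 0, 0, 0, 0],
  [0.22, 0.4, 0, 0, 0, 0, 0],
  [0.22, 0.4, 0, 0, 0, 0, 0],
  [0.22, 0.2, 0, 0, 0, 0, 0],
  [0.22, 0, 0, 0, 0, 0, 0],
])

```text
clock: 9.25
position: [0.4928, -0.0625, -0.0313]
ee_rot: [-2.467, -1.945, -0.001]
force: [0.4, -0.4, -0.5]
width: 0.218
gripper_force: 0.0
```

```bash
python3 look.py | grep -v brass; python3 plan.py 0.22 12 0.533,0.1074,-0.031,76.35
```

```text
9.25 [ 0.4928 -0.0625 -0.0313] [-2.467  -1.945  -0.0006] [ 0.3939 -0.4339 -0.509 ]
top white 255 [ 0.6291 -0.1648] bay x,y [-0.3812  0.0073]
top white 43 [0.6321 0.2842] bay x,y [0.0648 0.0584]
top white 268 [ 0.5177 -0.1783] bay x,y [-0.3827 -0.1049]
top white 42 [0.5126 0.2707] bay x,y [ 0.0642 -0.0619]
side white 118 [0.6971 0.2406] bay x,y [0.0146 0.1183]
side white 330 [0.6057 0.1948] bay x,y [-0.0213  0.0226]
side white 154 [0.5675 0.0661] bay x,y [-0.1451 -0.0292]
side white 231 [ 0.6274 -0.1665] bay x,y [-0.3826  0.0054]
side white 78 [ 0.5052 -0.0427] bay x,y [-0.2465 -0.1028]
side white 309 [ 0.5174 -0.1794] bay x,y [-0.3837 -0.1052]
15
[[0.22, 0.47, 0.0, 0.0, 0.0, 0.0, 0.0], [0.22, 0.47, 0.0, 0.0, 0.0, 0.0, 0.0], [0.22, 0.47, 0.0, 0.0, 0.0, 0.0, 0.0], [0.22, 0.47, 0.0, 0.0, 0.0, 0.0, 0.0], [0.22, 0.47, 0.0, 0.0, 0.0, 0.0, 0.0], [0.22, 0.47, 0.0, 0.0, 0.0, 0.0, 0.0], [0.22, 0.47, 0.0, 0.0, 0.0, 0.0, 0.0], [0.22, 0.47, 0.0, 0.0, 0.0, 0.0, 0.0]]
[[0.22, 0.47, 0.0, 0.0, 0.0, 0.0, 0.0], [0.22, 0.47, 0.0, 0.0, 0.0, 0.0, 0.0], [0.22, 0.47, -0.01, 0.0, 0.0, 0.0, 0.0], [0.22, 0.47, 0.0, 0.0, 0.0, 0.0, 0.0], [0.22, 0.47, -0.01, -0.01, 0.0, 0.0, 0.0], [0.22, 0.46, 0.0, 0.0, 0.0, 0.0, 0.01], [0.22, 0.47, -0.01, -0.01, 0.0, 0.0, 0.0]]
```

Request:
carry_out([
  [0.22, 0.47, 0, 0, 0, 0, 0],
  [0.22, 0.47, 0, 0, 0, 0, 0],
  [0.22, 0.47, 0, 0, 0, 0, 0],
  [0.22, 0.47, 0, 0, 0, 0, 0],
  [0.22, 0.47, 0, 0, 0, 0, 0],
  [0.22, 0.47, 0, 0, 0, 0, 0],
  [0.22, 0.47, 0, 0, 0, 0, 0],
  [0.22, 0.47, 0, 0, 0, 0, 0],
])

```text
clock: 10.15
position: [0.5148, 0.0288, -0.0313]
ee_rot: [2.468, 1.943, -0.0]
force: [1.1, -0.1, 0.5]
width: 0.223
gripper_force: 0.1
```

Request:
carry_out([
  [0.22, 0.47, 0, 0, 0, 0, 0],
  [0.22, 0.47, 0, 0, 0, 0, 0],
  [0.22, 0.47, 0, 0, 0, 0, 0],
  [0.22, 0.47, 0, 0, 0, 0, 0],
  [0.22, 0.4, 0, 0, 0, 0, 0],
  [0.22, 0.3, 0, 0, 0, 0, 0],
  [0.22, 0.2, 0, 0, 0, 0, 0],
  [0.22, 0, 0, 0, 0, 0, 0],
])

```text
clock: 10.95
position: [0.5311, 0.0961, -0.0313]
ee_rot: [-2.468, -1.944, -0.001]
force: [-0.2, 0.4, 0.5]
width: 0.223
gripper_force: 0.0
```

Request:
carry_out([
  [0.22, -0.3, 0, 0, 0, 0, 0],
  [0.22, -0.4, 0, 0, 0, 0, 0],
  [0.22, 0, 0, 0, 0, 0, 0],
])

```text
clock: 11.25
position: [0.526, 0.0752, -0.0316]
ee_rot: [2.471, 1.939, -0.003]
force: [0.4, -0.1, -0.0]
width: 0.221
gripper_force: 0.0
```

```bash
python3 look.py | grep -v brass; python3 - <<'E'
import cv2,numpy as np
a=cv2.imread('last.png')[190:310,130:330];b=cv2.imread('lasts.png')[140:260,90:290]
cv2.imwrite('pics/c1.png',cv2.resize(np.hstack([a,b]),None,fx=2,fy=2))
E
```

```text
11.25 [ 0.526   0.0752 -0.0316] [ 2.4709  1.9389 -0.0032] [ 0.398  -0.1127 -0.0217]
top white 258 [ 0.6291 -0.1648] bay x,y [-0.3812  0.0073]
top white 43 [0.6321 0.2842] bay x,y [0.0648 0.0584]
top white 271 [ 0.5177 -0.1784] bay x,y [-0.3828 -0.1048]
side white 120 [0.6116 0.2472] bay x,y [0.0302 0.034 ]
side white 47 [0.546  0.1145] bay x,y [-0.0946 -0.0454]
side white 229 [ 0.6274 -0.1665] bay x,y [-0.3827  0.0054]
side white 309 [ 0.5174 -0.1794] bay x,y [-0.3837 -0.1052]
```

View pics/c1.png

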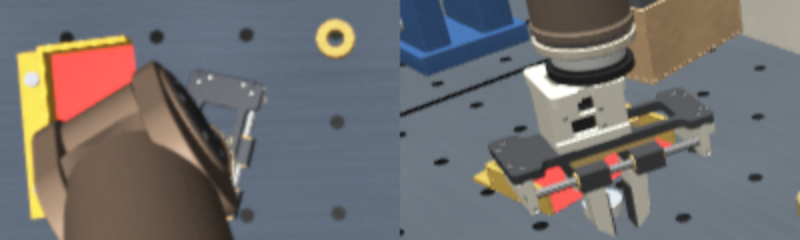

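The crop shows the round just ahead of the fingertips at about (612,195), between the fingers, near the bay mouth. I'll locate it with the wrist camera.

```bash
cat > wlook.py <<'E'
from h import *
from scipy.spatial.transform import Rotation as Ro
from cell import arm
np.set_printoptions(precision=4,suppress=True)
def wl(save=None):
    s=arm.observe();W=arm.get_image('wrist')
    R=Ro.from_rotvec(s['ee_rot']).as_matrix();T=W['tool_from_camera']
    Rw=R@T[:3,:3];tw=R@T[:3,3]+s['position']
    W['R']=Rw.T;W['t']=-Rw.T@tw
    print(s['clock'],s['position'],'yaw',np.degrees(np.arctan2(R[1,0],R[0,0])),s['force'])
    c=np.array([.581,.2135]);n=np.array([-.107,.994]);e=np.array([.994,.107])
    for cc,a,m in blobs(masks(W)['white'],(0,0,640,480),1200):
        p=zpts(W,m);p=p[(p[:,2]>.008)&(p[:,2]<.02)]
        if len(p)<500:continue
        hull=cv2.convexHull((p[:,:2]*1000).astype(np.float32))
        r=cv2.minAreaRect(hull)
        q=np.array(r[0])/1000
        print('white px',cc.round(),a,'z',np.median(p[:,2]),'world',q,'mean',p[:,:2].mean(0),'rect',r[1],r[2],'bay',np.array([(q-c)@n,(q-c)@e]))
    if save:cv2.imwrite(save,W['pixels'][:,:,::-1])
if __name__=='__main__':wl('lastw.png')
E
python3 wlook.py
```

```text
11.35 [ 0.5267  0.0772 -0.0313] yaw 76.31994008911873 [0.0367 0.2249 0.6516]
white px [321. 203.] 6483 z 0.013554095362711882 world [0.5381 0.1233] mean [0.5382 0.1238] rect (38.368865966796875, 38.24424362182617) 12.114234924316406 bay [-0.0851 -0.0523]
```

```bash
python3 plan.py 0.22 10 0.5417,0.0895,-0.031,96.1 0.5314,0.188,-0.031,96.1
```

```text
14
[[0.22, 0.15, 0.12, 0.0, 0.0, 0.0, -0.86], [0.22, 0.14, 0.13, 0.0, 0.0, 0.0, -0.86], [0.22, 0.13, 0.14, 0.0, 0.0, 0.0, -0.86], [0.22, 0.11, 0.15, -0.01, 0.0, 0.0, -0.87], [0.22, 0.4, 0.0, 0.0, 0.0, 0.0, 0.0], [0.22, 0.4, 0.0, 0.0, 0.0, 0.0, 0.0], [0.22, 0.4, 0.0, 0.0, 0.0, 0.0, 0.0], [0.22, 0.39, 0.0, 0.0, 0.0, 0.0, 0.0]]
[[0.22, 0.4, 0.0, 0.0, 0.0, 0.0, 0.0], [0.22, 0.39, 0.0, 0.0, 0.0, 0.0, 0.0], [0.22, 0.4, 0.0, 0.0, 0.0, 0.0, 0.0], [0.22, 0.39, 0.0, 0.0, 0.0, 0.0, 0.0], [0.22, 0.4, 0.0, 0.0, 0.0, 0.0, 0.0], [0.22, 0.39, 0.01, 0.0, 0.0, 0.0, 0.0]]
```

Request:
carry_out([
  [0.22, 0.15, 0.12, 0, 0, 0, -0.86],
  [0.22, 0.14, 0.13, 0, 0, 0, -0.86],
  [0.22, 0.13, 0.14, 0, 0, 0, -0.86],
  [0.22, 0.11, 0.15, 0, 0, 0, -0.87],
  [0.22, 0.4, 0, 0, 0, 0, 0],
  [0.22, 0.4, 0, 0, 0, 0, 0],
  [0.22, 0.4, 0, 0, 0, 0, 0],
  [0.22, 0.4, 0, 0, 0, 0, 0],
])

```text
clock: 12.2
position: [0.537, 0.1312, -0.0313]
ee_rot: [-2.099, -2.338, 0.0]
force: [-0.4, -0.4, -0.4]
width: 0.225
gripper_force: 0.1
```

Request:
carry_out([
  [0.22, 0.4, 0, 0, 0, 0, 0],
  [0.22, 0.4, 0, 0, 0, 0, 0],
  [0.22, 0.4, 0, 0, 0, 0, 0],
  [0.22, 0.4, 0, 0, 0, 0, 0],
  [0.22, 0.3, 0, 0, 0, 0, 0],
  [0.22, 0.3, 0, 0, 0, 0, 0],
  [0.22, 0.15, 0, 0, 0, 0, 0],
  [0.22, 0, 0, 0, 0, 0, 0],
])

```text
clock: 13.0
position: [0.531, 0.1889, -0.0313]
ee_rot: [-2.097, -2.339, -0.0]
force: [0.1, 0.4, -0.3]
width: 0.221
gripper_force: 0.0
```

Request:
carry_out([
  [0.22, -0.5, 0, 0, 0, 0, 0],
  [0.22, -0.9, 0, 0, 0, 0, 0],
  [0.22, -0.8, 0, -0.5, 0, 0, 0],
  [0.22, 0, 0, -0.8, 0, 0, 0],
  [0.22, 0, 0, -0.8, 0, 0, 0],
])

```text
clock: 13.5
position: [0.5369, 0.1304, 0.0214]
ee_rot: [2.102, 2.334, -0.003]
force: [0.4, 0.6, -0.0]
width: 0.214
gripper_force: 0.0
```

```bash
python3 wlook.py
```

```text
13.5 [0.5369 0.1304 0.0214] yaw 95.99601772428782 [ 0.3565  0.6473 -0.0395]
white px [322. 112.] 4483 z 0.013563536093923153 world [0.5285 0.2168] mean [0.5284 0.2172] rect (39.00404739379883, 38.52921676635742) 6.948670387268066 bay [ 0.0088 -0.0518]
```

Round sits at bay (9, -52) mm, well inside. Next the hex.

```bash
python3 plan.py 0.22 24 0.5074,-0.2221,0.03,76.8 0.5074,-0.2221,-0.031,76.8,15
```

```text
20
[[0.22, -0.93, -0.18, -0.01, 0.0, 0.0, 0.22], [0.22, -0.93, -0.16, -0.02, 0.0, 0.0, 0.22], [0.22, -0.94, -0.14, -0.01, 0.0, 0.0, 0.22], [0.22, -0.94, -0.12, -0.02, 0.0, 0.0, 0.22], [0.22, -0.94, -0.1, -0.01, 0.0, 0.0, 0.23], [0.22, -0.94, -0.08, -0.02, 0.0, 0.0, 0.22], [0.22, -0.95, -0.06, -0.01, 0.0, 0.0, 0.23], [0.22, -0.95, -0.04, -0.02, 0.0, 0.0, 0.22]]
[[0.22, -0.95, -0.01, -0.01, 0.0, 0.0, 0.23], [0.22, -0.95, 0.01, -0.02, 0.01, 0.0, 0.22], [0.22, -0.95, 0.03, -0.01, 0.0, 0.0, 0.23], [0.22, -0.94, 0.05, -0.02, 0.01, 0.0, 0.22], [0.22, -0.94, 0.07, -0.01, 0.0, 0.0, 0.23], [0.22, -0.95, 0.09, -0.02, 0.01, 0.0, 0.22], [0.22, -0.94, 0.1, -0.01, 0.0, -0.01, 0.23], [0.22, 0.0, 0.0, 0.49, 0.0, 0.0, 0.0]]
[[0.22, 0.0, 0.0, 0.49, 0.0, 0.0, 0.0], [0.22, 0.0, 0.0, 0.49, 0.0, 0.0, 0.0], [0.22, 0.0, 0.0, 0.48, 0.0, 0.0, 0.0], [0.22, 0.0, 0.0, 0.49, 0.0, 0.0, 0.0]]
```

Request:
carry_out([
  [0.22, -0.93, -0.18, -0.01, 0, 0, 0.22],
  [0.22, -0.93, -0.16, -0.02, 0, 0, 0.22],
  [0.22, -0.94, -0.14, -0.01, 0, 0, 0.22],
  [0.22, -0.94, -0.12, -0.02, 0, 0, 0.22],
  [0.22, -0.94, -0.1, -0.01, 0, 0, 0.23],
  [0.22, -0.94, -0.08, -0.02, 0, 0, 0.22],
  [0.22, -0.95, -0.06, -0.01, 0, 0, 0.23],
  [0.22, -0.95, -0.04, -0.02, 0, 0, 0.22],
])

```text
clock: 14.35
position: [0.5201, -0.0579, 0.0241]
ee_rot: [2.3, 2.139, -0.001]
force: [0.2, 0.7, -0.2]
width: 0.22
gripper_force: 0.0
```

Request:
carry_out([
  [0.22, -0.95, -0.01, -0.01, 0, 0, 0.23],
  [0.22, -0.95, 0.01, -0.02, 0, 0, 0.22],
  [0.22, -0.95, 0.03, -0.01, 0, 0, 0.23],
  [0.22, -0.94, 0.05, -0.02, 0, 0, 0.22],
  [0.22, -0.94, 0.07, -0.01, 0, 0, 0.23],
  [0.22, -0.95, 0.09, -0.02, 0, 0, 0.22],
  [0.22, -0.94, 0.1, -0.01, 0, 0, 0.23],
  [0.22, 0, 0, 0, 0, 0, 0],
])

```text
clock: 15.15
position: [0.5045, -0.2262, 0.0264]
ee_rot: [2.466, 1.944, -0.004]
force: [0.4, -0.6, 0.4]
width: 0.221
gripper_force: 0.0
```

```bash
python3 wlook.py;  python3 plan.py 0.22 12 0.5074,-0.2221,-0.031,76.8,15 0.586,0.1139,-0.031,76.8,12
```

```text
15.15 [ 0.5045 -0.2262  0.0264] yaw 76.51826393706877 [ 0.3824 -0.5706  0.4077]
white px [521. 106.] 3938 z 0.01341246070049102 world [ 0.6311 -0.1634] mean [ 0.6308 -0.1629] rect (34.26850891113281, 33.038936614990234) 3.279115915298462 bay [-0.38    0.0095]
white px [327. 180.] 3436 z 0.013573497540340655 world [ 0.5199 -0.1775] mean [ 0.52   -0.1772] rect (40.032012939453125, 35.85747528076172) 82.05074310302734 bay [-0.3821 -0.1025]
33
[[0.22, 0.02, 0.02, 0.57, 0.0, 0.0, -0.01], [0.22, 0.02, 0.02, 0.58, 0.0, 0.0, 0.0], [0.22, 0.02, 0.02, 0.57, 0.0, 0.01, -0.01], [0.22, 0.03, 0.02, 0.58, 0.0, 0.0, 0.0], [0.22, 0.48, 0.0, 0.0, 0.0, 0.0, 0.0], [0.22, 0.48, 0.0, 0.0, 0.0, 0.0, 0.0], [0.22, 0.48, 0.0, 0.0, 0.0, 0.0, 0.0], [0.22, 0.48, 0.0, 0.0, 0.0, 0.0, 0.0]]
[[0.22, 0.48, 0.0, 0.0, 0.0, 0.0, 0.0], [0.22, 0.47, 0.0, 0.0, 0.0, 0.0, 0.0], [0.22, 0.48, 0.0, 0.0, 0.0, 0.0, 0.0], [0.22, 0.47, 0.0, 0.0, 0.0, 0.0, 0.0], [0.22, 0.48, 0.0, 0.0, 0.0, 0.0, 0.0], [0.22, 0.47, 0.0, 0.0, 0.0, 0.0, 0.0], [0.22, 0.48, 0.0, 0.0, 0.0, 0.0, 0.0], [0.22, 0.47, 0.0, 0.0, 0.0, 0.0, 0.0]]
[[0.22, 0.48, 0.0, 0.0, 0.0, 0.0, 0.0], [0.22, 0.47, 0.0, 0.0, 0.0, 0.0, 0.0], [0.22, 0.48, 0.0, 0.0, 0.0, 0.0, 0.0], [0.22, 0.47, 0.0, 0.0, 0.0, 0.0, 0.0], [0.22, 0.48, 0.0, 0.0, 0.0, 0.0, 0.0], [0.22, 0.47, 0.0, 0.0, 0.0, 0.0, 0.0], [0.22, 0.48, 0.0, 0.0, 0.0, 0.0, 0.0], [0.22, 0.47, 0.0, 0.0, 0.0, 0.0, 0.0]]
[[0.22, 0.48, 0.0, 0.0, 0.0, 0.0, 0.0], [0.22, 0.47, 0.0, 0.0, 0.0, 0.0, 0.0], [0.22, 0.48, 0.0, 0.0, 0.0, 0.0, 0.0], [0.22, 0.47, 0.0, 0.0, 0.0, 0.0, 0.0], [0.22, 0.48, 0.0, 0.0, 0.0, 0.0, 0.0], [0.22, 0.47, 0.0, 0.0, 0.0, 0.0, 0.0], [0.22, 0.48, 0.0, 0.0, 0.0, 0.0, 0.0], [0.22, 0.47, -0.01, 0.0, 0.0, 0.0, 0.0]]
[[0.22, 0.48, 0.0, -0.01, 0.0, 0.0, 0.0]]
```

Request:
carry_out([
  [0.22, 0.02, 0.04, 0.57, 0, 0, -0.01],
  [0.22, 0.02, 0.04, 0.58, 0, 0, 0],
  [0.22, 0.02, 0.04, 0.57, 0, 0, -0.01],
  [0.22, 0.03, 0.03, 0.58, 0, 0, 0],
  [0.22, 0.48, 0, 0, 0, 0, 0],
  [0.22, 0.4, 0, 0, 0, 0, 0],
  [0.22, 0.4, 0, 0, 0, 0, 0],
  [0.22, 0.4, 0, 0, 0, 0, 0],
])

```text
clock: 16.0
position: [0.5208, -0.1769, -0.0302]
ee_rot: [2.456, 1.957, 0.001]
force: [0.1, -1.3, 0.3]
width: 0.219
gripper_force: 0.1
```

Request:
carry_out([
  [0.22, 0.48, 0, 0, 0, 0, 0],
  [0.22, 0.48, 0, 0, 0, 0, 0],
  [0.22, 0.48, 0, 0, 0, 0, 0],
  [0.22, 0.48, 0, 0, 0, 0, 0],
  [0.22, 0.48, 0, 0, 0, 0, 0],
  [0.22, 0.48, 0, 0, 0, 0, 0],
  [0.22, 0.48, 0, 0, 0, 0, 0],
  [0.22, 0.4, 0, 0, 0, 0, 0],
])

```text
clock: 16.8
position: [0.5413, -0.0854, -0.0308]
ee_rot: [-2.457, -1.957, -0.0]
force: [-0.4, -1.4, 1.1]
width: 0.221
gripper_force: 0.5
```

```bash
python3 wlook.py
```

```text
16.8 [ 0.5413 -0.0854 -0.0308] yaw 77.06926472127472 [-0.4005 -1.3762  1.1165]
white px [322. 254.] 5485 z 0.013578446152777599 world [ 0.5478 -0.0612] mean [ 0.5479 -0.0607] rect (40.440311431884766, 35.980777740478516) 80.70501708984375 bay [-0.2695 -0.0624]
```

Request:
carry_out([
  [0.22, 0.4, 0, 0, 0, 0, 0],
  [0.22, 0.5, 0, 0, 0, 0, 0],
  [0.22, 0.5, 0, 0, 0, 0, 0],
  [0.22, 0.5, 0, 0, 0, 0, 0],
  [0.22, 0.5, 0, 0, 0, 0, 0],
  [0.22, 0.5, 0, 0, 0, 0, 0],
  [0.22, 0.5, 0, 0, 0, 0, 0],
  [0.22, 0.5, 0, 0, 0, 0, 0],
])

```text
clock: 17.65
position: [0.5631, 0.0095, -0.0308]
ee_rot: [-2.458, -1.957, 0.0]
force: [-0.2, 0.3, 0.7]
width: 0.217
gripper_force: 0.2
```

Request:
carry_out([
  [0.22, 0.5, 0, 0, 0, 0, 0],
  [0.22, 0.5, 0, 0, 0, 0, 0],
  [0.22, 0.5, 0, 0, 0, 0, 0],
  [0.22, 0.5, 0, 0, 0, 0, 0],
  [0.22, 0.5, 0, 0, 0, 0, 0],
  [0.22, 0.5, 0, 0, 0, 0, 0],
  [0.22, 0.5, 0, 0, 0, 0, 0],
  [0.22, 0.3, 0, 0, 0, 0, 0],
])

```text
clock: 18.45
position: [0.5845, 0.1028, -0.0308]
ee_rot: [-2.457, -1.958, -0.001]
force: [-0.2, -0.0, -0.5]
width: 0.219
gripper_force: 0.1
```

Request:
carry_out([
  [0.22, 0.2, 0, 0, 0, 0, 0],
  [0.22, 0, 0, 0, 0, 0, 0],
  [0.22, -0.4, 0, 0, 0, 0, 0],
  [0.22, -0.4, 0, 0, 0, 0, 0],
  [0.22, 0, 0, 0, 0, 0, 0],
])

```text
clock: 18.95
position: [0.5803, 0.0827, -0.031]
ee_rot: [2.46, 1.952, -0.003]
force: [-0.0, -0.5, -0.2]
width: 0.221
gripper_force: 0.0
```

```bash
python3 wlook.py
```

```text
18.95 [ 0.5803  0.0827 -0.031 ] yaw 76.8468135656895 [-0.0239 -0.4824 -0.179 ]
white px [104.  30.] 6081 z 0.013649676429611853 world [0.5271 0.2097] mean [0.5276 0.2112] rect (23.839420318603516, 39.103843688964844) 76.67615509033203 bay [ 0.002 -0.054]
white px [321. 196.] 6237 z 0.013593697680283937 world [0.5923 0.1319] mean [0.5922 0.1326] rect (40.4554443359375, 36.035552978515625) 20.167089462280273 bay [-0.0823  0.0025]
```

```bash
python3 plan.py 0.22 10 0.5961,0.0981,-0.031,96.1 0.5858,0.1969,-0.031,96.1
```

```text
14
[[0.22, 0.17, 0.12, 0.0, 0.0, 0.0, -0.84], [0.22, 0.16, 0.13, 0.0, 0.0, 0.0, -0.84], [0.22, 0.15, 0.15, 0.0, 0.0, 0.01, -0.84], [0.22, 0.14, 0.16, 0.0, 0.0, 0.0, -0.83], [0.22, 0.4, 0.0, 0.0, 0.0, 0.0, 0.0], [0.22, 0.4, 0.0, 0.0, 0.0, 0.0, 0.0], [0.22, 0.4, 0.0, 0.0, 0.0, 0.0, 0.0], [0.22, 0.4, 0.0, 0.0, 0.0, 0.0, 0.0]]
[[0.22, 0.4, 0.0, 0.0, 0.0, 0.0, 0.0], [0.22, 0.39, 0.0, 0.0, 0.0, 0.0, 0.0], [0.22, 0.4, 0.0, 0.0, 0.0, 0.0, 0.0], [0.22, 0.39, 0.0, 0.0, 0.0, 0.0, 0.0], [0.22, 0.4, 0.0, 0.0, 0.0, 0.0, 0.0], [0.22, 0.39, 0.01, 0.0, 0.0, 0.0, 0.0]]
```

Request:
carry_out([
  [0.22, 0.17, 0.12, 0, 0, 0, -0.84],
  [0.22, 0.16, 0.13, 0, 0, 0, -0.84],
  [0.22, 0.15, 0.15, 0, 0, 0, -0.84],
  [0.22, 0.14, 0.16, 0, 0, 0, -0.83],
  [0.22, 0.4, 0, 0, 0, 0, 0],
  [0.22, 0.4, 0, 0, 0, 0, 0],
  [0.22, 0.4, 0, 0, 0, 0, 0],
  [0.22, 0.4, 0, 0, 0, 0, 0],
])

```text
clock: 19.8
position: [0.5916, 0.1416, -0.0308]
ee_rot: [-2.097, -2.339, 0.0]
force: [-0.2, -0.3, -0.3]
width: 0.218
gripper_force: 0.2
```

Request:
carry_out([
  [0.22, 0.4, 0, 0, 0, 0, 0],
  [0.22, 0.4, 0, 0, 0, 0, 0],
  [0.22, 0.4, 0, 0, 0, 0, 0],
  [0.22, 0.4, 0, 0, 0, 0, 0],
  [0.22, 0.3, 0, 0, 0, 0, 0],
  [0.22, 0.3, 0, 0, 0, 0, 0],
  [0.22, 0.15, 0, 0, 0, 0, 0],
  [0.22, 0, 0, 0, 0, 0, 0],
])

```text
clock: 20.6
position: [0.5855, 0.1994, -0.0308]
ee_rot: [-2.096, -2.34, -0.0]
force: [-0.2, -0.3, -0.9]
width: 0.218
gripper_force: 0.0
```

Request:
carry_out([
  [0.22, -0.5, 0, 0, 0, 0, 0],
  [0.22, -0.9, 0, 0, 0, 0, 0],
  [0.22, -0.8, 0, -0.5, 0, 0, 0],
  [0.22, 0, 0, -0.8, 0, 0, 0],
  [0.22, 0, 0, -0.8, 0, 0, 0],
])

```text
clock: 21.1
position: [0.5917, 0.1405, 0.0218]
ee_rot: [2.101, 2.335, -0.003]
force: [-0.2, 0.3, -0.0]
width: 0.218
gripper_force: 0.0
```

```bash
python3 wlook.py; python3 look.py|grep top
```

```text
21.1 [0.5917 0.1405 0.0218] yaw 96.04412163620063 [-0.2     0.3281 -0.0261]
white px [320. 112.] 4213 z 0.013585034611903819 world [0.5824 0.227 ] mean [0.5824 0.2273] rect (40.57477951049805, 35.874534606933594) 14.01274299621582 bay [0.0133 0.0028]
white px [217. 121.] 4245 z 0.013591144129153191 world [0.5279 0.2166] mean [0.5281 0.2171] rect (38.61894226074219, 37.8677864074707) 58.098304748535156 bay [ 0.0088 -0.0524]
top white 258 [ 0.6291 -0.1648] bay x,y [-0.3812  0.0073]
top white 266 [0.5838 0.1656] bay x,y [-0.0479 -0.0024]
top brass 224 [ 0.6683 -0.0502] bay x,y [-0.2715  0.0586]
top brass 230 [ 0.5901 -0.312 ] bay x,y [-0.5233 -0.0472]
```

Hex is at bay (13, 3) and the round is undisturbed. For the square I'll go around bushing_a in three legs.

```bash
python3 plan.py 0.22 24 0.6384,-0.2087,0.03,100.5
```

```text
15
[[0.22, -0.94, 0.02, -0.02, 0.0, 0.0, -0.05], [0.22, -0.94, 0.02, -0.02, 0.0, 0.0, -0.05], [0.22, -0.94, 0.01, -0.02, 0.0, 0.0, -0.05], [0.22, -0.95, 0.01, -0.02, 0.0, 0.0, -0.05], [0.22, -0.94, 0.0, -0.02, 0.0, 0.0, -0.05], [0.22, -0.95, 0.0, -0.02, 0.0, 0.0, -0.05], [0.22, -0.94, -0.01, -0.02, 0.0, 0.0, -0.05], [0.22, -0.95, -0.01, -0.02, 0.0, 0.0, -0.05]]
[[0.22, -0.94, -0.02, -0.02, 0.0, 0.0, -0.05], [0.22, -0.95, -0.02, -0.02, 0.0, 0.0, -0.05], [0.22, -0.94, -0.03, -0.02, 0.0, 0.0, -0.05], [0.22, -0.94, -0.03, -0.02, 0.01, 0.0, -0.05], [0.22, -0.95, -0.04, -0.01, 0.0, 0.0, -0.05], [0.22, -0.94, -0.04, -0.02, 0.01, 0.0, -0.06], [0.22, -0.95, -0.04, -0.01, 0.0, 0.01, -0.05]]
```

Request:
carry_out([
  [0.22, -0.94, 0.02, -0.02, 0, 0, -0.05],
  [0.22, -0.94, 0.02, -0.02, 0, 0, -0.05],
  [0.22, -0.94, 0.01, -0.02, 0, 0, -0.05],
  [0.22, -0.95, 0.01, -0.02, 0, 0, -0.05],
  [0.22, -0.94, 0, -0.02, 0, 0, -0.05],
  [0.22, -0.95, 0, -0.02, 0, 0, -0.05],
  [0.22, -0.94, -0.01, -0.02, 0, 0, -0.05],
  [0.22, -0.95, -0.01, -0.02, 0, 0, -0.05],
])

```text
clock: 22.05
position: [0.6155, -0.0452, 0.0245]
ee_rot: [-2.05, -2.379, 0.002]
force: [0.4, -0.2, 0.4]
width: 0.225
gripper_force: 0.0
```

Request:
carry_out([
  [0.22, -0.94, -0.02, -0.02, 0, 0, -0.05],
  [0.22, -0.95, -0.02, -0.02, 0, 0, -0.05],
  [0.22, -0.94, -0.03, -0.02, 0, 0, -0.05],
  [0.22, -0.94, -0.03, -0.02, 0, 0, -0.05],
  [0.22, -0.95, -0.04, -0.01, 0, 0, -0.05],
  [0.22, -0.94, -0.04, -0.02, 0, 0, -0.06],
  [0.22, -0.85, -0.04, -0.01, 0, 0, -0.05],
  [0.22, 0, 0, 0, 0, 0, 0],
])

```text
clock: 22.85
position: [0.636, -0.2103, 0.0271]
ee_rot: [2.013, 2.411, -0.005]
force: [-0.4, 0.1, 0.3]
width: 0.216
gripper_force: 0.0
```

```bash
python3 wlook.py;  python3 plan.py 0.22 12 0.6384,-0.2087,-0.031,100.5,15 0.6104,-0.0576,-0.031,100.5,12
```

```text
22.85 [ 0.636  -0.2103  0.0271] yaw 100.27845879431256 [-0.38    0.0693  0.3205]
white px [327. 186.] 3302 z 0.013497911041029667 world [ 0.6313 -0.1635] mean [ 0.6311 -0.1629] rect (33.38984680175781, 33.01829147338867) 3.266528606414795 bay [-0.3801  0.0097]
17
[[0.22, -0.02, 0.02, 0.58, -0.01, 0.0, 0.0], [0.22, -0.02, 0.02, 0.58, 0.0, 0.0, -0.01], [0.22, -0.01, 0.02, 0.59, -0.01, 0.0, 0.0], [0.22, -0.02, 0.02, 0.58, 0.0, 0.0, -0.01], [0.22, 0.47, 0.0, 0.0, 0.0, 0.0, 0.0], [0.22, 0.47, 0.0, 0.0, 0.0, 0.0, 0.0], [0.22, 0.47, 0.0, 0.0, 0.0, 0.0, 0.0], [0.22, 0.47, 0.0, 0.0, 0.0, 0.0, 0.0]]
[[0.22, 0.47, 0.0, 0.0, 0.0, 0.0, 0.0], [0.22, 0.48, 0.0, 0.0, 0.0, 0.0, 0.0], [0.22, 0.47, 0.0, 0.0, 0.0, 0.0, 0.0], [0.22, 0.48, 0.0, 0.0, 0.0, 0.0, 0.0], [0.22, 0.47, 0.0, 0.0, 0.0, 0.0, 0.0], [0.22, 0.48, 0.0, 0.0, 0.0, 0.0, 0.0], [0.22, 0.47, 0.0, 0.0, 0.0, 0.0, 0.0], [0.22, 0.48, 0.0, 0.0, 0.0, 0.0, 0.0]]
[[0.22, 0.47, 0.0, 0.0, 0.0, 0.0, 0.0]]
```

Request:
carry_out([
  [0.22, -0.02, 0.03, 0.58, 0, 0, 0],
  [0.22, -0.02, 0.03, 0.58, 0, 0, -0.01],
  [0.22, -0.02, 0.03, 0.59, 0, 0, 0],
  [0.22, -0.02, 0.03, 0.58, 0, 0, -0.01],
  [0.22, 0.4, 0, 0, 0, 0, 0],
  [0.22, 0.4, 0, 0, 0, 0, 0],
  [0.22, 0.4, 0, 0, 0, 0, 0],
  [0.22, 0.4, 0, 0, 0, 0, 0],
])

```text
clock: 23.7
position: [0.6339, -0.1652, -0.0287]
ee_rot: [2.003, 2.419, 0.001]
force: [-0.6, 0.5, -0.0]
width: 0.215
gripper_force: 0.1
```

Request:
carry_out([
  [0.22, 0.47, 0, 0, 0, 0, 0],
  [0.22, 0.47, 0, 0, 0, 0, 0],
  [0.22, 0.47, 0, 0, 0, 0, 0],
  [0.22, 0.47, 0, 0, 0, 0, 0],
  [0.22, 0.47, 0, 0, 0, 0, 0],
  [0.22, 0.47, 0, 0, 0, 0, 0],
  [0.22, 0.47, 0, 0, 0, 0, 0],
  [0.22, 0.47, 0, 0, 0, 0, 0],
])

```text
clock: 24.5
position: [0.6158, -0.0734, -0.0296]
ee_rot: [2.004, 2.419, -0.0]
force: [0.4, -0.3, 1.2]
width: 0.217
gripper_force: 0.3
```

Request:
carry_out([
  [0.22, 0.4, 0, 0, 0, 0, 0],
  [0.22, 0.3, 0, 0, 0, 0, 0],
  [0.22, 0.2, 0, 0, 0, 0, 0],
  [0.22, 0, 0, 0, 0, 0, 0],
  [0.22, -0.5, 0, 0, 0, 0, 0],
  [0.22, -0.5, 0, 0, 0, 0, 0],
  [0.22, 0, 0, 0, 0, 0, 0],
])

```text
clock: 25.2
position: [0.6167, -0.0815, -0.0298]
ee_rot: [2.009, 2.413, -0.003]
force: [-0.1, -0.5, -0.3]
width: 0.217
gripper_force: 0.0
```

```bash
python3 wlook.py;python3 look.py|grep 'top brass'
```

```text
25.2 [ 0.6167 -0.0815 -0.0298] yaw 100.43815713675386 [-0.063  -0.4606 -0.3059]
white px [316. 172.] 6343 z 0.01350739623185376 world [ 0.6042 -0.0227] mean [ 0.6042 -0.0221] rect (33.18435287475586, 33.22840881347656) 10.863941192626953 bay [-0.2372 -0.0022]
top brass 228 [ 0.5901 -0.3119] bay x,y [-0.5232 -0.0471]
```

```bash
python3 plan.py 0.22 12 0.597,-0.062,-0.031,79.6 0.6299,0.1177,-0.031,79.6,12
```

```text
20
[[0.22, 0.19, -0.16, 0.01, 0.0, 0.0, 0.92], [0.22, 0.17, -0.18, 0.01, 0.0, 0.0, 0.92], [0.22, 0.15, -0.19, 0.02, 0.0, 0.0, 0.92], [0.22, 0.14, -0.21, 0.01, 0.0, 0.0, 0.91], [0.22, 0.46, 0.0, 0.0, 0.0, 0.0, 0.0], [0.22, 0.46, 0.0, 0.0, 0.0, 0.0, 0.0], [0.22, 0.46, 0.0, 0.0, 0.0, 0.0, 0.0], [0.22, 0.46, 0.0, 0.0, 0.0, 0.0, 0.0]]
[[0.22, 0.46, 0.0, 0.0, 0.0, 0.0, 0.0], [0.22, 0.45, 0.0, 0.0, 0.0, 0.0, 0.0], [0.22, 0.46, 0.0, 0.0, 0.0, 0.0, 0.0], [0.22, 0.45, 0.0, 0.0, 0.0, 0.0, 0.0], [0.22, 0.46, 0.0, 0.0, 0.0, 0.0, 0.0], [0.22, 0.45, 0.0, 0.0, 0.0, 0.0, 0.0], [0.22, 0.46, 0.0, 0.0, 0.0, 0.0, 0.0], [0.22, 0.45, 0.0, 0.0, 0.0, 0.0, 0.0]]
[[0.22, 0.46, 0.0, 0.0, 0.0, 0.0, 0.0], [0.22, 0.45, 0.0, 0.0, 0.0, 0.0, 0.0], [0.22, 0.46, 0.0, 0.0, 0.0, 0.0, 0.0], [0.22, 0.45, 0.0, 0.0, 0.0, 0.0, 0.0]]
```

Request:
carry_out([
  [0.22, 0.19, -0.16, 0.01, 0, 0, 0.92],
  [0.22, 0.17, -0.18, 0.01, 0, 0, 0.92],
  [0.22, 0.15, -0.19, 0.02, 0, 0, 0.92],
  [0.22, 0.14, -0.21, 0.01, 0, 0, 0.91],
  [0.22, 0.3, 0, 0, 0, 0, 0],
  [0.22, 0.3, 0, 0, 0, 0, 0],
  [0.22, 0.3, 0, 0, 0, 0, 0],
  [0.22, 0.4, 0, 0, 0, 0, 0],
])

```text
clock: 26.15
position: [0.6032, -0.029, -0.0308]
ee_rot: [2.411, 2.014, 0.0]
force: [0.9, -0.5, 0.5]
width: 0.223
gripper_force: 0.3
```

Request:
carry_out([
  [0.22, 0.46, 0, 0, 0, 0, 0],
  [0.22, 0.46, 0, 0, 0, 0, 0],
  [0.22, 0.46, 0, 0, 0, 0, 0],
  [0.22, 0.46, 0, 0, 0, 0, 0],
  [0.22, 0.46, 0, 0, 0, 0, 0],
  [0.22, 0.46, 0, 0, 0, 0, 0],
  [0.22, 0.46, 0, 0, 0, 0, 0],
  [0.22, 0.46, 0, 0, 0, 0, 0],
])

```text
clock: 26.95
position: [0.6195, 0.062, -0.0308]
ee_rot: [2.412, 2.013, -0.0]
force: [-0.0, -0.4, 0.2]
width: 0.223
gripper_force: 0.3
```

Request:
carry_out([
  [0.22, 0.46, 0, 0, 0, 0, 0],
  [0.22, 0.46, 0, 0, 0, 0, 0],
  [0.22, 0.4, 0, 0, 0, 0, 0],
  [0.22, 0.3, 0, 0, 0, 0, 0],
  [0.22, 0.2, 0, 0, 0, 0, 0],
  [0.22, 0, 0, 0, 0, 0, 0],
  [0.22, -0.4, 0, 0, 0, 0, 0],
  [0.22, -0.4, 0, 0, 0, 0, 0],
])

```text
clock: 27.75
position: [0.6237, 0.0846, -0.0309]
ee_rot: [2.412, 2.012, -0.001]
force: [0.3, -1.2, -0.5]
width: 0.222
gripper_force: 0.0
```

```bash
python3 wlook.py;python3 look.py|grep 'top'
```

```text
27.75 [ 0.6237  0.0846 -0.0309] yaw 79.66100809505296 [ 0.2681 -1.2089 -0.5239]
white px [27. 44.] 4894 z 0.013658644506240858 world [0.535  0.2102] mean [0.5345 0.2112] rect (33.66267013549805, 24.744749069213867) 66.46568298339844 bay [ 0.0017 -0.0461]
white px [142.  13.] 2161 z 0.013614339396871993 world [0.5795 0.2121] mean [0.5808 0.2135] rect (12.13982105255127, 35.072505950927734) 80.29403686523438 bay [-0.0012 -0.0017]
white px [326. 202.] 5832 z 0.013553285901640361 world [0.6344 0.1313] mean [0.6346 0.1321] rect (33.06237030029297, 32.53807067871094) 10.674483299255371 bay [-0.0874  0.0443]
top white 43 [0.6321 0.2842] bay x,y [0.0648 0.0584]
top white 44 [0.5127 0.2709] bay x,y [ 0.0643 -0.0618]
top brass 223 [ 0.6683 -0.0503] bay x,y [-0.2715  0.0586]
top brass 230 [ 0.5901 -0.312 ] bay x,y [-0.5233 -0.0472]
```

```bash
python3 plan.py 0.15 9 0.634,0.092,-0.031,90 0.634,0.1825,-0.031,90
```

```text
12
[[0.15, 0.2, 0.17, 0.0, 0.0, 0.01, -0.91], [0.15, 0.19, 0.19, 0.0, 0.0, 0.0, -0.92], [0.15, 0.36, 0.0, 0.0, 0.0, 0.0, 0.0], [0.15, 0.36, 0.0, 0.0, 0.0, 0.0, 0.0], [0.15, 0.36, 0.0, 0.0, 0.0, 0.0, 0.0], [0.15, 0.36, 0.0, 0.0, 0.0, 0.0, 0.0], [0.15, 0.36, 0.0, 0.0, 0.0, 0.0, 0.0], [0.15, 0.36, 0.0, 0.0, 0.0, 0.0, 0.0]]
[[0.15, 0.36, 0.0, 0.0, 0.0, 0.0, 0.0], [0.15, 0.37, 0.0, 0.0, 0.0, 0.0, 0.0], [0.15, 0.36, 0.0, 0.0, 0.0, 0.0, 0.0], [0.15, 0.37, 0.0, 0.0, 0.0, 0.0, 0.0]]
```

Request:
carry_out([
  [0.15, 0.2, 0.17, 0, 0, 0, -0.91],
  [0.15, 0.19, 0.19, 0, 0, 0, -0.92],
  [0.15, 0.36, 0, 0, 0, 0, 0],
  [0.15, 0.36, 0, 0, 0, 0, 0],
  [0.15, 0.36, 0, 0, 0, 0, 0],
  [0.15, 0.36, 0, 0, 0, 0, 0],
  [0.15, 0.36, 0, 0, 0, 0, 0],
  [0.15, 0.36, 0, 0, 0, 0, 0],
])

```text
clock: 28.7
position: [0.6338, 0.1496, -0.0308]
ee_rot: [-2.218, -2.225, 0.0]
force: [0.0, -0.5, -0.4]
width: 0.15
gripper_force: 0.1
```

Request:
carry_out([
  [0.15, 0.36, 0, 0, 0, 0, 0],
  [0.15, 0.36, 0, 0, 0, 0, 0],
  [0.15, 0.36, 0, 0, 0, 0, 0],
  [0.15, 0.3, 0, 0, 0, 0, 0],
  [0.15, 0.1, 0, 0, 0, 0, 0],
  [0.15, 0, 0, 0, 0, 0, 0],
])

```text
clock: 29.3
position: [0.6338, 0.1861, -0.0309]
ee_rot: [-2.218, -2.225, -0.0]
force: [-0.2, 0.2, 0.4]
width: 0.149
gripper_force: 0.0
```

Request:
carry_out([
  [0.15, -0.5, 0, 0, 0, 0, 0],
  [0.15, -0.9, 0, 0, 0, 0, 0],
  [0.15, -0.8, 0, -0.5, 0, 0, 0],
  [0.15, 0, 0, -0.8, 0, 0, 0],
  [0.15, 0, 0, -0.8, 0, 0, 0],
  [0.15, 0, 0, 0, 0, 0, 0],
])

```text
clock: 29.9
position: [0.6361, 0.129, 0.0245]
ee_rot: [2.219, 2.22, 0.005]
force: [0.2, -0.6, 1.1]
width: 0.146
gripper_force: 0.0
```

```bash
python3 wlook.py;python3 look.py|grep 'top'
```

```text
29.9 [0.6361 0.129  0.0245] yaw 90.04026972207252 [ 0.2275 -0.5974  1.0556]
white px [219.  91.] 4164 z 0.013634960240403268 world [0.5824 0.227 ] mean [0.5823 0.2272] rect (40.11502456665039, 35.82264709472656) 15.164469718933105 bay [0.0132 0.0028]
white px [121. 111.] 4183 z 0.013659437097438797 world [0.5286 0.2166] mean [0.5287 0.217 ] rect (38.0819091796875, 38.319114685058594) 54.032718658447266 bay [ 0.0087 -0.0517]
white px [321. 113.] 3947 z 0.013511786547782359 world [0.6365 0.2158] mean [0.6365 0.2162] rect (33.533905029296875, 33.11071014404297) 0.07041708379983902 bay [-0.0037  0.0554]
top white 132 [0.6272 0.1483] bay x,y [-0.0698  0.0389]
top brass 222 [ 0.6683 -0.0503] bay x,y [-0.2716  0.0585]
top brass 230 [ 0.5901 -0.312 ] bay x,y [-0.5233 -0.0472]
```

All three lie well inside. I'll lift clear, check the whole scene once, and hand in.

Request:
carry_out([
  [0.15, -0.5, 0, -0.9, 0, 0, 0],
  [0.15, -0.9, 0, -0.9, 0, 0, 0],
  [0.15, -0.9, 0, -0.9, 0, 0, 0],
  [0.15, -0.9, 0, -0.9, 0, 0, 0],
  [0.15, -0.9, 0, -0.5, 0, 0, 0],
  [0.15, -0.5, 0, 0, 0, 0, 0],
  [0.15, 0, 0, 0, 0, 0, 0],
  [0.15, 0, 0, 0, 0, 0, 0],
])

```text
clock: 30.85
position: [0.6334, 0.0164, 0.1226]
ee_rot: [-2.216, -2.224, 0.002]
force: [-0.9, 1.3, -1.0]
width: 0.151
gripper_force: 0.0
```

```bash
python3 look.py|grep -v brass; cp lasts.png pics/final.png
```

```text
30.85 [0.6334 0.0164 0.1226] [-2.2164 -2.2236  0.002 ] [-0.9314  1.265  -1.0356]
top white 141 [0.6318 0.2226] bay x,y [0.0036 0.0515]
top white 40 [0.6322 0.284 ] bay x,y [0.0646 0.0584]
top white 248 [0.58   0.2263] bay x,y [0.0128 0.0004]
top white 268 [0.5263 0.2161] bay x,y [ 0.0084 -0.0541]
top white 41 [0.5127 0.2709] bay x,y [ 0.0643 -0.0617]
side white 118 [0.6326 0.2114] bay x,y [-0.0076  0.0511]
side white 125 [0.5794 0.2246] bay x,y [ 0.0112 -0.0004]
side white 144 [0.526  0.2134] bay x,y [ 0.0058 -0.0546]
```

View pics/final.png

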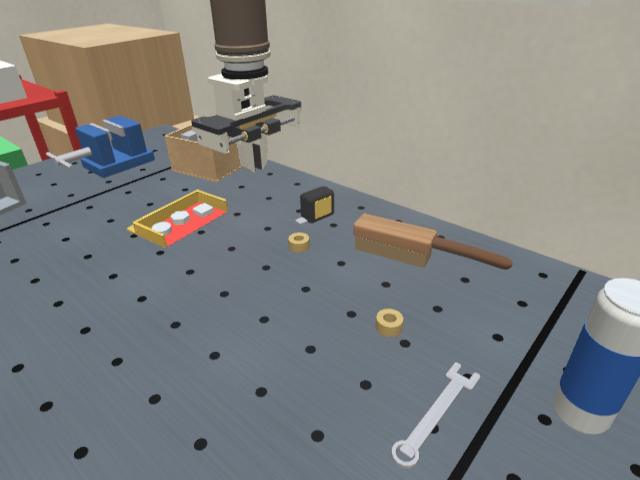

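The final view shows all three pieces on the red patch (about (161,229), (180,217) and (203,210)). The bushings, tape, brush and wrench have not moved, and the arm is clear.

```bash
python3 -c "
from cell import arm;print(arm.sign_off())"
```

```text
the job is handed in; nothing more can be done
None
```

The round, square and hexagonal offcuts lie flat, fully inside the scrap bay, pushed only; the bushings and everything else were left where they were, and the job was handed in at about 31 s of the 72 s allowed.

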